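Fasten the transit case: hasp over staple, hitch pin in

TASK

Fasten the plywood transit case for the road: fold its standing steel hasp over until it lies flat on the lid with the staple standing up through its slot, then slide the loose hitch pin through the eye of the staple, from either side, until its loop handle is up against the staple, and let go of it. Keep both lid flaps shut and leave the tape roll, the mug and the hand lens where they are.

Things in the scene. Friction and masses are not known exactly. Their poses are not given: they have to be found in the camera images.
- transit_case: plywood case fixed to the bench, 200 mm (its x) by 240 mm (its y) by 90 mm high, a bail handle folded against each end. Origin: centre of its underside; z up. Its lid is two shut flaps that meet along the middle (x = 0), hinged at the front (-x) and rear (+x) edges; their flat top is 90 mm above the origin. Hasp and staple lie on the centre line y = 0.
- hasp (a joint): the steel hasp leaf, hinged on the rear flap about an axis parallel to the case's y. 0 rad = closed, pointing to the case's -x, flat over the staple; grows as it swings up and back (1.57 = upright, then leaning to +x). Stiff hinge: the leaf stays where it is left; about 2 N at its end moves it.
- hasp_hinge (a point): the middle of the hasp's hinge axis, 5 mm above the lid; axes as the case's. The leaf is 45 mm wide and 4 mm thick; its end is 113 mm from this axis; it is unbroken from the axis to 53 mm out, then has a 44 x 13 mm slot whose centre is 75 mm out. Closed, its top is 7 mm above the lid.
- hasp_end (a point): the middle of the free end of the hasp leaf
- staple_eye (a point): the centre of the staple's eye, 75 mm from the hasp hinge towards the case's -x, 20 mm above the lid; axes as the case's. The staple is a round-topped arch of 8 mm steel bar, 36 mm long (along x), 41 mm high; seen along y its eye is 20 mm wide and, above the closed hasp, 26 mm high. The pin goes through it parallel to the case's y.
- pin_loop (a point): loose hitch pin of 10 mm round steel bar, about 90 g, lying flat; this is the centre of its loop handle, 5 mm above the bench. The pin's x axis points from the loop along the shank to the tip, z up. The loop is flat, 60 mm long, 45 mm wide over its two straight side bars (38 mm long, parallel to x), too wide for the eye. Its cross bar at the shank has its centre line 25 mm ahead of this point.
- pin_neck (a point): the point of the shank's centre line 34 mm ahead of the loop's centre; it lies in the middle of the eye when the loop is up against the staple
- pin_tip (a point): the rounded tip of the shank, 85 mm ahead of the loop's centre. Beyond the pin a fixed boxy hood, 0.46 m high, fills the bench from x = 0.58 m on, to the right of y = 0.05 m: keep the arm clear of it.
- flap_front (a joint): front lid flap (carries the staple); 0 = shut, grows as it opens (rad)
- flap_rear (a joint): rear lid flap (carries the hasp); 0 = shut, grows as it opens (rad)
- tape_roll: roll of grey tape, 104 mm across, 47 mm high, beyond the case; origin at the centre of its underside; leave it
- mug: pale stoneware mug, 89 mm high, on the right; origin at the centre of its underside; leave it
- folding_lens: small folded hand lens, 49 mm long, to the left of the case; origin at the centre of its underside; leave it

How it is judged:
By the outcome, as a careful person would: the job done as asked, in the order asked, and still so for the second after the job is handed in, with the robot touching nothing.
It also fails if it takes over 64 s, if anything falls off the work surface, if the arm or the gripper's body presses on something with over 40 N, if the wrist force passes 120 N, or if a joint passes its speed limit or range.

ROBOT

A 7-joint arm with a two-finger parallel gripper is mounted at the origin on a cart in front of the work surface, level with it; the furniture and walls round the work are solid. World frame = base frame: x ahead of the robot, y to its left, z up, the work surface at z = 0. Lengths are in m, angles in rad, forces in N, time in s.
With the tool pointing down it reaches from about 0.4 to 0.85 m from the base axis. Payload 10.4 kg.
Tool frame: the origin (TCP) lies at the very end of the fingers, on their centre line; the grasp point (between the pads) lies 19 mm behind it; x points along the fingers, z is the direction in which the jaws open and shut, and the axes are right-handed (so a half turn about x gives the same grasp; the last joint's range is limited). The gripper opens to 85 mm and grips with 20 to 120 N. Pads are 22 mm wide; open, the fingers measure 114 mm over their backs; the gripper's body (76 mm by 85 mm) begins 54 mm behind the grasp point. The pads swing forward as they close: fully open they stand 13 mm farther back than shut.
Start: joints at [1.239, 0.332, -0.065, 1.46, 0.022, 1.35, -0.088], TCP at [0.19, -0.595, 0.208] pointing down, gripper open.
Joint ranges: [-2.6, 2.6], [-0.5, 2.12], [-1.47, 1.34], [0.16, 2.42], [-1.27, 4.41], [0.06, 2.06], [-2.6, 2.6]. Speed limits (rad/s): [2.22, 2.22, 2.79, 2.79, 3.14, 3.14, 3.14].

INTERFACE

Orientations are given as a unit quaternion [x, y, z, w].
In Python, from workcell import readout, camera, manip gives the robot as it stands.
- The arm moves only by the shell command python3 -m inch 'ROWS' [FORCE]. ROWS is JSON, a list of rows, each a list of 3 entries, a list of its own where there are three numbers: the turn, a rotation vector about the tool's x, y, z in degrees, then the shift along the tool's x, y, z in mm, then the closure, from 0 (fully open) to 1 (shut). In form: [[[wx, wy, wz], [dx, dy, dz], hand], ...]. A call has 1 to 10 rows; each row is the pose to reach, as a shift and turn from the pose measured when the call began, along the tool's axes at that moment; what a row does not reach only later rows make up. A row lasts 1/8 s, in which the tool goes at most 62.5 mm and 10.7 degrees, less where a joint would pass 70% of its speed; a pose out of reach is approached as far as the arm can. A call with a gripper value outside its range is refused whole. The fingers move at their own pace and stop on an object; FORCE is the grip in N (left out, the last holds). Time passes only in rows, so rows that repeat a pose let the fingers close. It gives the time, the measured TCP pose, the force and the opening at its end, in the units of the state.
- readout.get_obs(): the state, without advancing time (a new reading comes with each control period).
- camera(name): name is "scene" or "top" or "wrist"; returns a dict with "pixels" (420x560x3 uint8, red, green, blue), "range_z" (420x560 float32, m along the optical axis (not along the pixel's ray), 0 where there is no reading), "intrinsics" (3x3 intrinsics, pixels), "extrinsics" (4x4, takes a point from world to camera coordinates); the wrist camera has in their place "T_tool_cam" (4x4, takes a point from camera to tool coordinates, whose origin is the TCP and whose axes are the tool frame's). Camera axes: x right, y down, z forward; pixel columns grow to the right and rows downward; lengths in m; the calibration is good to about 2 mm. A picture is of the moment at which its call begins: read the wrist's pose just before it.
- manip.hand_in(): hands the job in, once; it reports no verdict.
The state is a dict: "clock": time; "joint_pos": joint angles; "joint_velocities": joint speeds; "tau": joint torques, N m; "position": TCP position; "ee_rot": TCP orientation; "ft_force": force on the tool from outside, world axes, zero at the start; "torque": the same for the moment, N m; "grip_width": opening from 0.0 (shut) to 1.0 (fully open).
Only numpy, scipy, OpenCV 4.12 (cv2) and the standard library are available. Lean on these libraries where they do the work, as an engineer would, in place of code of your own. Each camera call takes 0.05 s, during which the arm holds its last target.

## Working session

There is one attempt and no reset: what is moved stays moved. The work goes in short steps, Python scripts to look and compute and a shell command to move; the robot and the scene stay as the last step left them, time stands still between calls to the robot, and variables do not carry over. Pictures are saved under pics/ and viewed, and the job is handed in when it is done.

```bash
ls; mkdir -p pics; python3 - <<'E'
from workcell import readout,camera,manip
import cv2
o=readout.get_obs()
for k,v in o.items(): print(k,v)
for n in ("scene","top","wrist"):
    c=camera(n); cv2.imwrite(f"pics/{n}0.png",c["pixels"][:,:,::-1])
    print(n,c["intrinsics"].tolist()); print((c["T_tool_cam"] if n=="wrist" else c["extrinsics"]).round(4).tolist())
E
```

```text
pics
clock 0.0
joint_pos [ 1.23940967  0.33285061 -0.064672    1.46092571  0.0215994   1.3498724
 -0.08848896]
joint_velocities [-0.00016393  0.00138914  0.00110017 -0.00026045  0.00256119  0.00084217
 -0.00150249]
tau [ 2.91696670e-04 -6.25450516e+01  4.90960618e-02 -3.91610026e+01
  1.61564257e-02  9.85471270e-03  2.29309768e-05]
position [ 0.18979947 -0.59507473  0.2073366 ]
ee_rot [ 0.41742393  0.57134646 -0.4168973   0.57054108]
ft_force [-0.23291061 -0.15589734 -0.07921675]
torque [ 0.04310428  0.00804216 -0.02614917]
grip_width 1.0016457100989615
scene [[445.1904062739339, 0.0, 279.329743029046], [0.0, 445.1904062739339, 213.40760514986792], [0.0, 0.0, 1.0]]
[[-0.7592, -0.6506, -0.0161, 0.4924], [-0.4112, 0.4987, -0.763, 0.3076], [0.5045, -0.5727, -0.6462, 1.178], [0.0, 0.0, 0.0, 1.0]]
top [[399.6393986410654, 0.0, 286.3703064280167], [0.0, 399.6393986410654, 209.9996151712823], [0.0, 0.0, 1.0]]
[[-0.0228, -0.9997, -0.0097, 0.0778], [-0.9806, 0.0242, -0.1945, 0.5921], [0.1946, 0.0051, -0.9809, 1.4234], [0.0, 0.0, 0.0, 1.0]]
wrist [[345.30347665634054, 0.0, 277.2235434444451], [0.0, 345.30347665634054, 213.40812790178902], [0.0, 0.0, 1.0]]
[[0.0006, -0.3263, 0.9453, -0.1655], [0.0, -0.9453, -0.3263, 0.0839], [1.0, 0.0002, -0.0006, -0.0006], [0.0, 0.0, 0.0, 1.0]]
```

View pics/scene0.png

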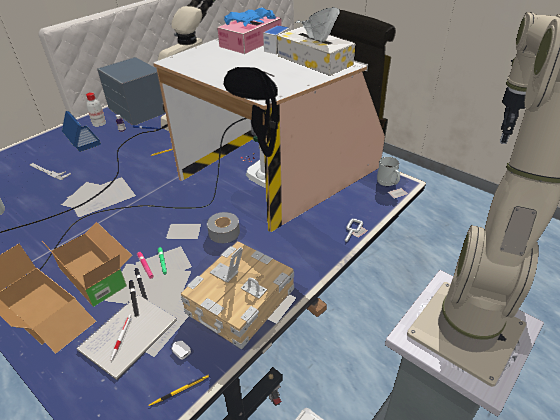

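View pics/top0.png

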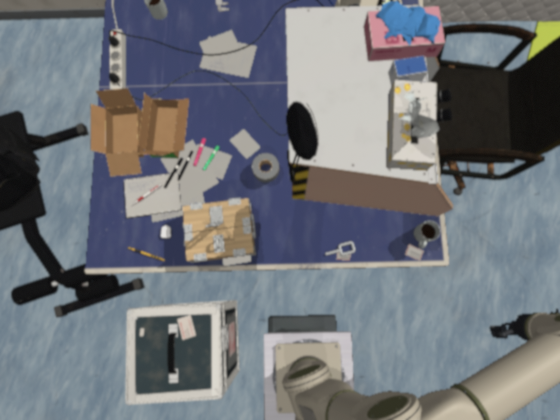

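View pics/wrist0.png

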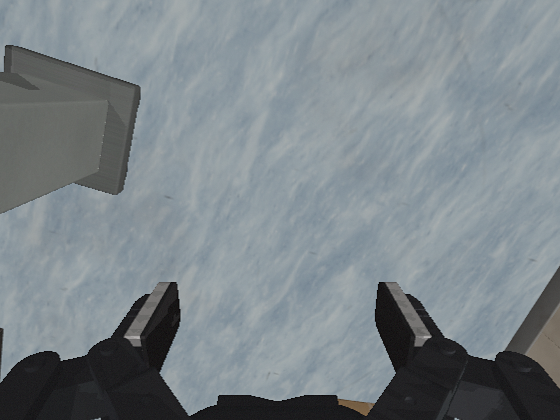

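The top view shows the case around (218,230), the pin around (342,250) with its tip to the left, and the hasp standing up. I'll measure these now.

```bash
cat > h.py <<'E'
from workcell import readout,camera,manip
import numpy as np,cv2
from scipy.spatial.transform import Rotation as R
def pose():
    o=readout.get_obs(); T=np.eye(4); T[:3,:3]=R.from_quat(o["ee_rot"]).as_matrix(); T[:3,3]=o["position"]; return T,o
def cam(n):
    T,o=pose(); c=camera(n); K=np.array(c["intrinsics"])
    W=T@np.array(c["T_tool_cam"]) if n=="wrist" else np.linalg.inv(np.array(c["extrinsics"]))
    return c,K,W
def cloud(c,K,W):
    d=c["range_z"]; v,u=np.mgrid[:d.shape[0],:d.shape[1]]
    p=np.stack([(u-K[0,2])/K[0,0]*d,(v-K[1,2])/K[1,1]*d,d],-1)@W[:3,:3].T+W[:3,3]
    p[d<=0]=np.nan; return p
def ray(K,W,u,v,z):
    d=W[:3,:3]@np.array([(u-K[0,2])/K[0,0],(v-K[1,2])/K[1,1],1]); return W[:3,3]+d*(z-W[2,3])/d[2]
def proj(K,W,P):
    p=np.linalg.inv(W)@np.append(P,1); return (K@p[:3])[:2]/p[2]
def crop(img,u0,u1,v0,v1,s,fn):
    cv2.imwrite(fn,cv2.resize(img[v0:v1,u0:u1,::-1],None,fx=s,fy=s,interpolation=cv2.INTER_CUBIC))
E
python3 - <<'E'
from h import *
c,K,W=cam("top"); p=cloud(c,K,W)
crop(c["pixels"],170,270,190,280,8,"pics/tc.png"); crop(c["pixels"],310,450,210,280,5,"pics/tp.png")
np.set_printoptions(precision=3,suppress=True)
for u,v in [(345,258),(331,252),(328,252),(347,248),(300,240),(225,220),(200,235),(245,240)]: print(u,v,p[v,u])
c,K,W=cam("scene"); p=cloud(c,K,W)
crop(c["pixels"],170,310,230,350,5,"pics/sc.png"); crop(c["pixels"],320,410,210,250,8,"pics/sp.png")
E
```

```text
345 258 [ 0.415 -0.151  0.007]
331 252 [ 0.438 -0.099  0.013]
328 252 [ 0.439 -0.088  0.013]
347 248 [ 0.453 -0.162  0.   ]
300 240 [0.488 0.015 0.002]
225 220 [0.556 0.286 0.089]
200 235 [0.504 0.376 0.088]
245 240 [0.481 0.214 0.095]
```

View pics/tc.png

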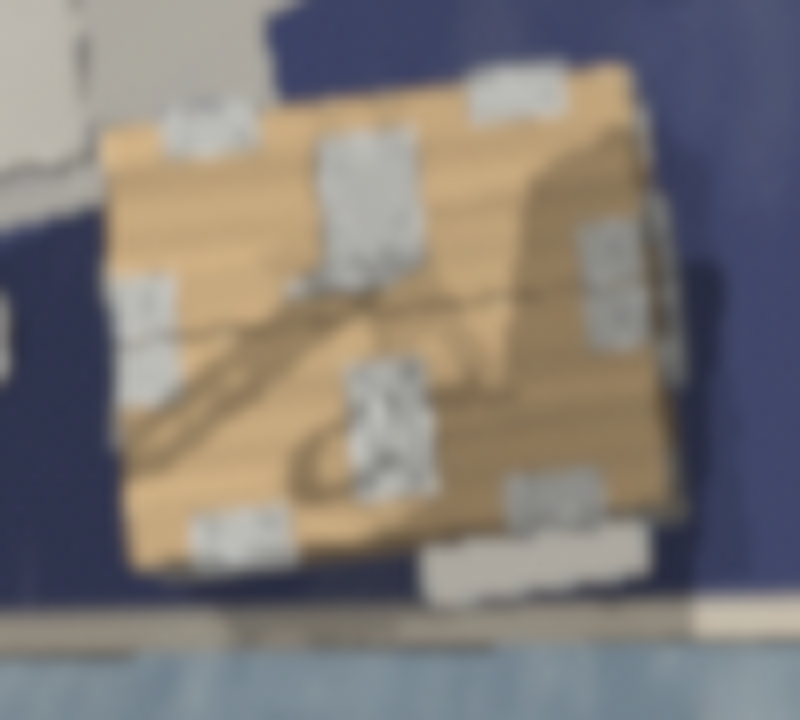

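View pics/tp.png

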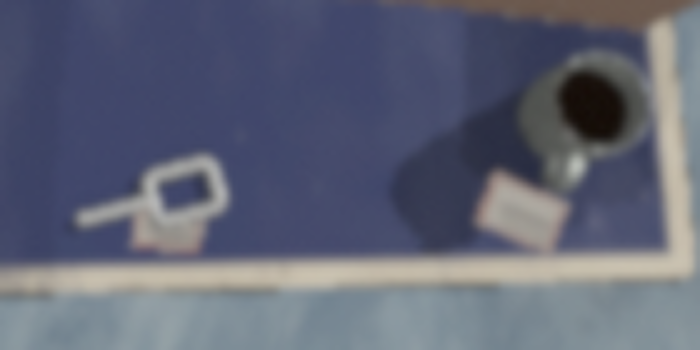

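View pics/sc.png

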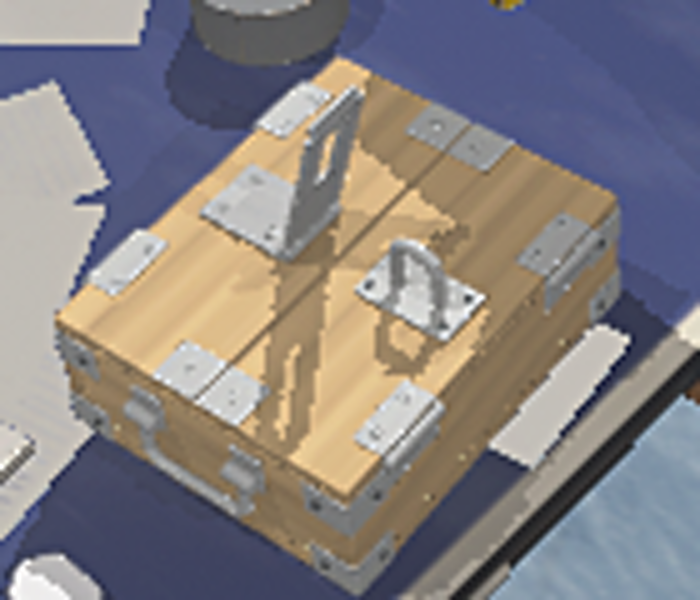

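View pics/sp.png

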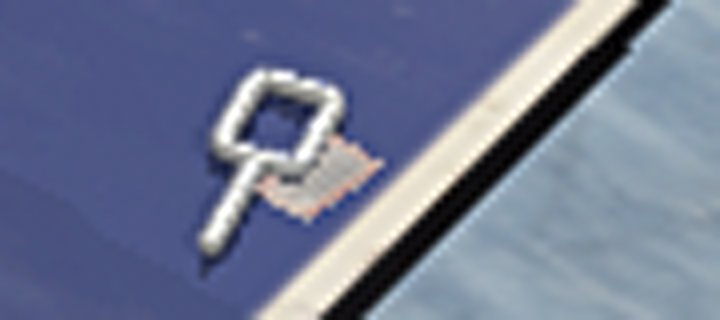

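```bash
python3 - <<'E'
from h import *
np.set_printoptions(precision=4,suppress=True)
T,o=pose(); print("tool",T)
for n in ("top","scene"):
    c,K,W=cam(n); p=cloud(c,K,W)
    m=(abs(p[...,2]-.09)<.012)&(abs(p[...,0]-.53)<.16)&(abs(p[...,1]-.29)<.18)
    m=cv2.morphologyEx(m.astype(np.uint8),cv2.MORPH_OPEN,np.ones((3,3)))
    q=p[m>0]; print(n,len(q),np.median(q[:,2]))
    r=cv2.minAreaRect((q[:,:2]*1000).astype(np.float32)); print(r)
    h=(p[...,2]>.1)&(abs(p[...,0]-.53)<.16)&(abs(p[...,1]-.29)<.18)
    q=p[h]; q=q[np.argsort(-q[:,2])]; print(len(q),q[::max(1,len(q)//25)])
    b=(c["pixels"].astype(int).sum(-1)>380)&(abs(p[...,2])<.025)&(abs(p[...,0]-.45)<.06)&(abs(p[...,1]+.15)<.1)
    v,u=np.nonzero(b); print("pin px",len(u),u.min(),u.max(),v.min(),v.max())
    if n=="scene":
        for (uu,vv) in [(346.2,240.5),(339,0)]: pass
        # manual: loop corners & tip
        f=lambda a,b:ray(K,W,320+a/8-.4,210+b/8-.4,.005)
        g=f
    else:
        g=lambda a,b:ray(K,W,310+a/5-.4,210+b/5-.4,.005)
    L={"scene":[(265,72),(338,95),(300,168),(218,145),(210,248)],"top":[(210,158),(224,205),(158,222),(146,172),(80,221)]}[n]
    for a in L: print(n,a,g(*a))
E
```

```text
tool [[-0.0002  0.9527  0.3039  0.1899]
 [ 0.0005  0.3039 -0.9527 -0.5953]
 [-1.     -0.     -0.0006  0.2078]
 [ 0.      0.      0.      1.    ]]
top 3646 0.09103263125368044
((526.88330078125, 313.9107971191406), (212.61679077148438, 241.153076171875), 5.630676746368408)
91 [[0.5195 0.326  0.2112]
 [0.5199 0.3169 0.2072]
 [0.5229 0.2971 0.2066]
 [0.5232 0.3071 0.2062]
 [0.5232 0.2942 0.2043]
 [0.5204 0.3012 0.2021]
 [0.5179 0.3314 0.2008]
 [0.5183 0.3254 0.1975]
 [0.5247 0.2926 0.1951]
 [0.532  0.2967 0.172 ]
 [0.5303 0.332  0.1661]
 [0.5362 0.3181 0.1494]
 [0.5371 0.3157 0.1437]
 [0.5382 0.3272 0.1387]
 [0.5385 0.3309 0.1372]
 [0.4756 0.3103 0.1317]
 [0.4722 0.3105 0.1303]
 [0.4723 0.3072 0.1291]
 [0.4759 0.3074 0.128 ]
 [0.4691 0.3076 0.127 ]
 [0.5434 0.312  0.1265]
 [0.4623 0.3078 0.125 ]
 [0.4908 0.3088 0.1213]
 [0.4596 0.3057 0.1173]
 [0.4849 0.3069 0.112 ]
 [0.4568 0.3034 0.1101]
 [0.5499 0.2942 0.1069]
 [0.5512 0.3095 0.1014]
 [0.5452 0.2091 0.1009]
 [0.5511 0.3025 0.1005]
 [0.6087 0.4045 0.1001]]
pin px 390 318 371 241 265
top (210, 158) [ 0.4781 -0.1798  0.005 ]
top (224, 2
[... 420 characters left out ...]
9 ]
 [0.518  0.3289 0.1837]
 [0.5209 0.3232 0.1772]
 [0.5208 0.3384 0.1711]
 [0.5217 0.3311 0.1645]
 [0.5288 0.3064 0.1585]
 [0.5283 0.3076 0.1522]
 [0.5269 0.3355 0.1457]
 [0.5294 0.3372 0.1415]
 [0.5359 0.3057 0.1339]
 [0.472  0.3117 0.1299]
 [0.4562 0.3099 0.1281]
 [0.5365 0.3059 0.126 ]
 [0.5338 0.3387 0.1243]
 [0.454  0.3089 0.1211]
 [0.4597 0.3105 0.1182]
 [0.4564 0.3107 0.113 ]
 [0.5414 0.3104 0.1106]
 [0.5397 0.3238 0.1072]
 [0.4575 0.3101 0.1037]]
pin px 347 345 384 218 252
scene (265, 72) [ 0.4748 -0.1822  0.005 ]
scene (338, 95) [ 0.4429 -0.1893  0.005 ]
scene (300, 168) [ 0.4302 -0.1406  0.005 ]
scene (218, 145) [ 0.4642 -0.1308  0.005 ]
scene (210, 248) [ 0.4319 -0.0772  0.005 ]
```

Two views agree on the following:
- **Pin:** loop centre at about (0.4535, −0.160), tip at (0.4325, −0.0785). The length of 84 mm matches.
- **Case:** yaw about 5.5°.
- **Hasp:** hinge near (0.549, 0.316), leaning about 75°.

I'll move over the pin for a wrist look.

```bash
python3 -m inch '[[[-9,0,0],[-8,40,-42],0],[[-18,0,0],[-16,80,-85],0],[[-27,0,0],[-24,120,-128],0],[[-36,0,0],[-32,160,-170],0],[[-45,0,0],[-40,200,-212],0],[[-54,0,0],[-48,240,-255],0],[[-63,0,0],[-56,280,-298],0],[[-72,0,0],[-64,320,-340],0],[[-80,0,0],[-70,360,-382],0],[[-86.7,0,0],[-73,398,-424],0]]'
python3 - <<'E'
from h import *
np.set_printoptions(precision=4,suppress=True)
c,K,W=cam("wrist");T,o=pose();print(T,o["joint_pos"],o["ft_force"]); cv2.imwrite("pics/w1.png",c["pixels"][:,:,::-1])
E
```

```text
clock: 1.6
position: [0.4409, -0.0687, 0.2817]
ee_rot: [-0.09, 0.701, 0.09, 0.702]
ft_force: [1.8, -0.1, 0.3]
grip_width: 1.0
[[ 0.0028 -0.2662  0.9639  0.4431]
 [ 0.0017  0.9639  0.2662 -0.061 ]
 [-1.      0.0009  0.0032  0.2822]
 [ 0.      0.      0.      1.    ]] [ 0.7396 -0.0773 -0.6537  1.7511 -0.0493  1.4494  0.3626] [-0.1877  6.6219 -0.0832]
```

View pics/w1.png

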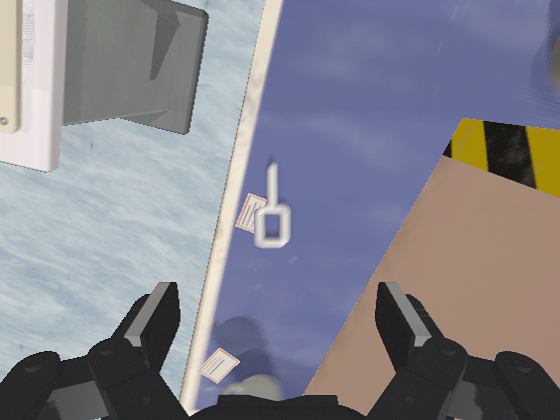

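The wrist view shows the pin with its loop at about (272,227) and its tip at (272,163). The arm was still settling, so I'll measure again at rest.

```bash
python3 - <<'E'
from h import *
np.set_printoptions(precision=4,suppress=True)
c,K,W=cam("wrist");c,K,W=cam("wrist");T,o=pose();print(T[:3,3],np.abs(o["joint_velocities"]).max())
crop(c["pixels"],220,330,140,260,5,"pics/w1b.png")
im=c["pixels"].astype(int); p=cloud(c,K,W)
m=((im.min(-1)>125)&(abs(p[...,0]-.45)<.06)&(abs(p[...,1]+.14)<.08)).astype(np.uint8)
n,l,s,cc=cv2.connectedComponentsWithStats(m); print(s)
E
```

```text
[ 0.4411 -0.0676  0.2815] 0.06973878238566872
[[     0      0    560    420 232330]
 [   214    150     34    110    905]
 [   232    171     52     81   1732]
 [   285    264      4      3      9]
 [   152    283     17     13     81]
 [   159    291      2      2      3]
 [   146    296      5      7      9]
 [   142    305      3      4      4]
 [   139    310      3      4      4]
 [   151    311      2      2      2]
 [   137    316      1      1      1]
 [   135    318      2      2      2]
 [   133    322      1      1      1]
 [   130    327      1      1      1]
 [   178    328      1      1      1]
 [   128    330      1      1      1]
 [   126    332      2      2      2]
 [   125    335     16     11    108]
 [   169    345      3      4      4]]
```

View pics/w1b.png

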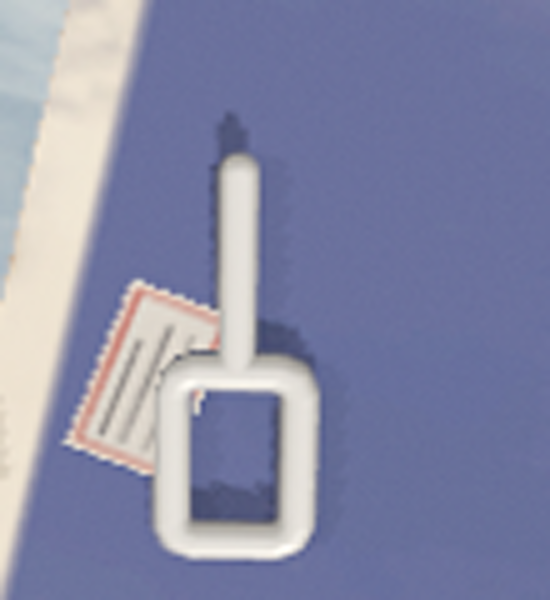

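In this crop the loop centre is at (237,456), which is (267.0,230.8) in the full image. The tip is at (267.6,170).

```bash
python3 - <<'E'
from h import *
np.set_printoptions(precision=4,suppress=True)
c,K,W=cam("wrist");T,o=pose();print(T[:3,3])
crop(c["pixels"],220,330,140,260,5,"pics/w1c.png")
f=lambda a,b:ray(K,W,219.6+a/5,139.6+b/5,.005)
a,b=f(237,456),f(240,152);print(a,b,b-a,np.linalg.norm(b-a),np.degrees(np.arctan2(*(b-a)[[1,0]])))
print(np.linalg.norm(f(154,456)-f(320,456)),np.linalg.norm(f(237,352)-f(237,560)))
# go to hasp pre: hinge + 45 case x, z .30
y=np.radians(5.5);ex=np.array([np.cos(y),np.sin(y),0]);h=np.array([.549,.316,.095])
P=h+.06*ex;P[2]=.33
print("tool shift",1000*T[:3,:3].T@(P-T[:3,3]), np.degrees(np.arctan2(T[1,2],T[0,2])))
E
```

```text
[ 0.4404 -0.0697  0.2811]
[ 0.451  -0.1609  0.005 ] [ 0.4309 -0.0784  0.005 ] [-0.0201  0.0825  0.    ] 0.08491436052533005 103.67144627019742
0.045729426116773525 0.06170441403666467
tool shift [-48.905  336.7849 261.018 ] 14.508715490345303
```

View pics/w1c.png

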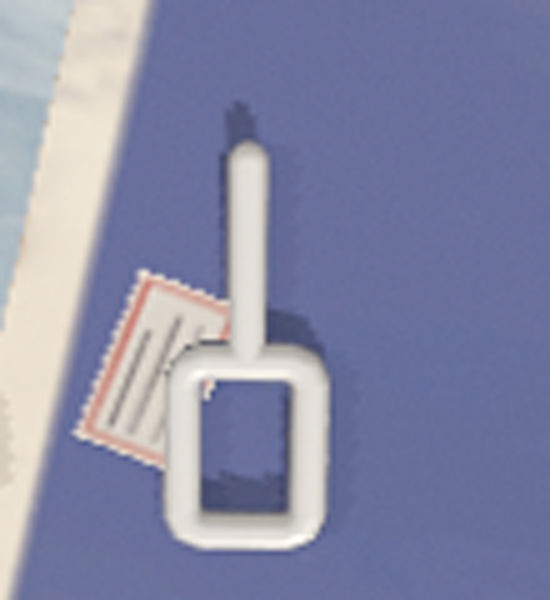

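The pin is confirmed (85 mm long, 46 × 62 mm loop). Next I'll go to behind the hasp, moving left first to clear the hood, with the fingers closing.

```bash
python3 -m inch '[[[0,0,0],[-10,50,10],1],[[0,0,0],[-20,110,20],1],[[0,0,0],[-30,165,40],1],[[3,0,0],[-40,215,70],1],[[5,0,0],[-49,260,105],1],[[7,0,0],[-49,295,155],1],[[9,0,0],[-49,325,205],1],[[9,0,0],[-49,337,261],1],[[9,0,0],[-49,337,261],1],[[9,0,0],[-49,337,261],1]]'
python3 - <<'E'
from h import *
np.set_printoptions(precision=4,suppress=True)
c,K,W=cam("wrist");c,K,W=cam("wrist");c,K,W=cam("wrist");T,o=pose();print(T,o["joint_pos"],o["ft_force"]); cv2.imwrite("pics/w2.png",c["pixels"][:,:,::-1])
E
```

```text
clock: 3.05
position: [0.6088, 0.3211, 0.3295]
ee_rot: [-0.034, 0.707, 0.033, 0.706]
ft_force: [-0.1, -0.3, 0.8]
grip_width: -0.003
[[ 0.0023 -0.0947  0.9955  0.6085]
 [-0.0007  0.9955  0.0947  0.3207]
 [-1.     -0.0009  0.0022  0.3315]
 [ 0.      0.      0.      1.    ]] [-0.0331  0.6046 -0.9526  1.0013  0.4912  1.7367 -0.7077] [0.0913 0.4144 0.0981]
```

View pics/w2.png

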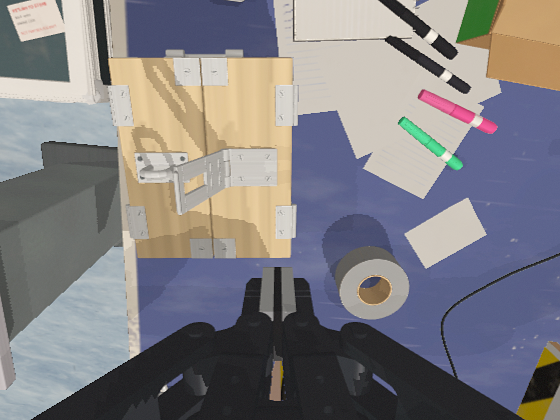

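The wrist view shows the hasp plate at about (253,168), the hinge at (229,168), the leaf end near (179,190) and the staple at about (158,170). I'll refine hinge and staple from depth.

```bash
python3 - <<'E'
from h import *
np.set_printoptions(precision=4,suppress=True)
c,K,W=cam("wrist");T,o=pose(); p=cloud(c,K,W)
crop(c["pixels"],100,310,40,280,3,"pics/w2c.png")
m=(abs(p[...,2]-.09)<.012)&(abs(p[...,0]-.53)<.16)&(abs(p[...,1]-.31)<.18)
m=cv2.morphologyEx(m.astype(np.uint8),cv2.MORPH_OPEN,np.ones((7,7)))
q=p[m>0];print(np.median(q[:,2]),cv2.minAreaRect((q[:,:2]*1000).astype(np.float32)))
h=(p[...,2]>.104)&(p[...,2]<.25)&(abs(p[...,0]-.53)<.14)&(abs(p[...,1]-.31)<.18)
q=p[h]; r=q-[.549,.316,.09]; y=np.radians(5.5); X=r@[np.cos(y),np.sin(y),0];Y=r@[-np.sin(y),np.cos(y),0];Z=r[:,2]
st=(Z<.048)&(X<-.05); print("staple X",np.percentile(X[st],[2,50,98]),"Y",np.percentile(Y[st],[2,50,98]),"Zmax",Z[st].max(),st.sum())
lf=~st&(abs(Y)<.05)
for a in np.arange(.015,.125,.015):
    s=lf&(abs(Z-a)<.006); 
    if s.sum()>3: print(a,"X",np.median(X[s]),"Y",np.percentile(Y[s],[2,50,98]),s.sum())
# plate edges: hinge line by colour, pixels
for uv in [(229,152),(229,184),(276,152),(276,186)]: 
    g=ray(K,W,*uv,.092)-[.549,.316,.09]; print(uv,g@[np.cos(y),np.sin(y),0],g@[-np.sin(y),np.cos(y),0])
E
```

```text
0.0899129488450264 ((525.2547607421875, 316.1114501953125), (214.0540008544922, 240.92201232910156), 5.493711948394775)
staple X [-0.0904 -0.072  -0.0588] Y [-0.0014  0.003   0.0057] Zmax 0.04203289050013817 273
0.015 X -0.0031239094072151863 Y [-0.0189  0.0022  0.0238] 103
0.03 X -0.00669386433816864 Y [-0.0188  0.0035  0.0241] 208
0.045 X -0.010763394455644958 Y [-0.0193  0.0026  0.0241] 227
0.06 X -0.015109632831710448 Y [-0.0193  0.0036  0.024 ] 230
0.075 X -0.019283109876373702 Y [-0.0196  0.0089  0.0241] 209
0.09 X -0.023501570808933978 Y [-0.0193  0.0098  0.0241] 240
0.105 X -0.027277874543172553 Y [-0.0198  0.0052  0.024 ] 269
0.12 X -0.028413722449160614 Y [-0.0157  0.0024  0.0192] 134
(229, 152) 0.003396752131795243 0.019919731822190014
(229, 184) 0.0016022654257175258 -0.018508203694432502
(276, 152) 0.05831719830837044 0.01984165850872253
(276, 186) 0.0582246866784434 -0.021081651603664257
```

View pics/w2c.png

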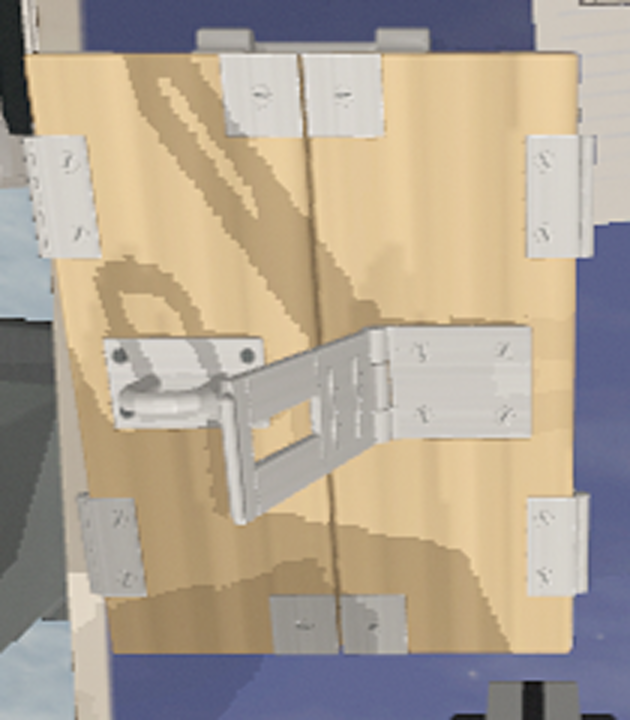

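The geometry is consistent:
- **Hinge:** (0.5488, 0.3182), with the leaf at 75°.
- **Staple:** 74.5 mm from the hinge, top 42 mm above the lid.

I'll descend behind the leaf.

```bash
python3 -m inch '[[[0,0,0],[45,3,0],1],[[0,0,0],[90,3,-5],1],[[0,0,0],[135,3,-15],1],[[0,0,0],[181,3,-25],1],[[0,0,0],[181,3,-25],1],[[0,0,0],[181,3,-25],1]]'
python3 - <<'E'
from h import *
np.set_printoptions(precision=4,suppress=True)
c,K,W=cam("wrist");T,o=pose();print(T,o["ft_force"])
cv2.imwrite("pics/w3.png",c["pixels"][:,:,::-1])
y=np.radians(5.45);r=T[:3,3]-[.5488,.3182,.09];print("X",r@[np.cos(y),np.sin(y),0],"Y",r@[-np.sin(y),np.cos(y),0],"Z",r[2])
E
```

```text
clock: 4.0
position: [0.5849, 0.3213, 0.1532]
ee_rot: [-0.033, 0.704, 0.033, 0.708]
ft_force: [0.7, 0.1, 0.6]
grip_width: 0.006
[[ 0.0058 -0.0939  0.9956  0.5851]
 [ 0.0011  0.9956  0.0939  0.3216]
 [-1.      0.0005  0.0059  0.1535]
 [ 0.      0.      0.      1.    ]] [ 0.2415  0.004  -0.6083]
X 0.03649264527153754 Y -1.62862320383535e-05 Z 0.06354072282697323
```

View pics/w3.png

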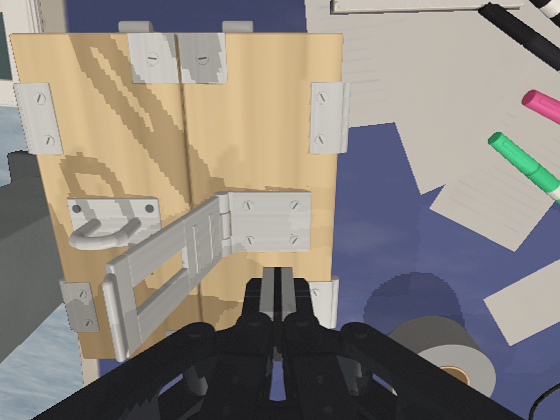

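The fingers are behind the leaf and centred on it (Y≈0). Now I'll swing it over.

```bash
python3 -m inch '[[[0,0,0],[3,0,-25],1],[[0,0,0],[5,0,-42],1],[[0,0,0],[6.5,0,-50],1],[[0,0,0],[8.5,0,-58],1],[[0,0,0],[14.5,0,-65.5],1],[[0,0,0],[22.5,0,-72],1],[[0,0,0],[31.5,0,-75.5],1],[[0,0,0],[40.5,0,-77.5],1],[[0,0,0],[47.5,0,-78],1],[[0,0,0],[51,0,-78],1]]'
python3 - <<'E'
from h import *
np.set_printoptions(precision=4,suppress=True)
c,K,W=cam("wrist");T,o=pose();print(T,o["ft_force"])
cv2.imwrite("pics/w4.png",c["pixels"][:,:,::-1])
y=np.radians(5.45);r=T[:3,3]-[.5488,.3182,.09];print("X",r@[np.cos(y),np.sin(y),0],"Y",r@[-np.sin(y),np.cos(y),0],"Z",r[2])
E
```

```text
clock: 5.3
position: [0.5076, 0.3143, 0.1014]
ee_rot: [-0.033, 0.705, 0.033, 0.708]
ft_force: [0.6, -0.0, 2.7]
grip_width: -0.002
[[ 0.0049 -0.094   0.9956  0.5075]
 [ 0.0007  0.9956  0.094   0.3142]
 [-1.      0.0002  0.005   0.1012]
 [ 0.      0.      0.      1.    ]] [ 0.0929 -0.1337  0.3173]
X -0.04145397972374895 Y -5.638156412368034e-05 Z 0.011225162040885972
```

View pics/w4.png

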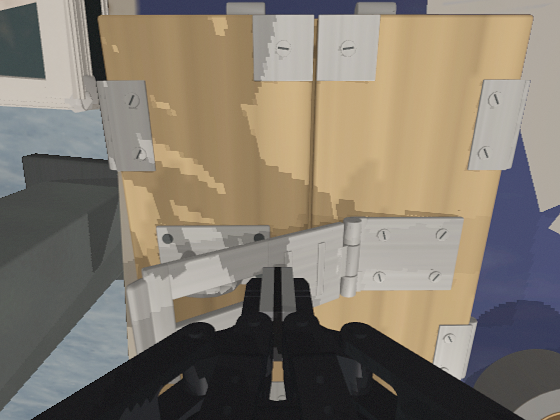

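The leaf is nearly down. I'll press it flat gently.

```bash
python3 -m inch '[[[0,0,0],[2,0,1],1],[[0,0,0],[4,0,1],1],[[0,0,0],[5,0,1],1],[[0,0,0],[6,0,1],1],[[0,0,0],[6.5,0,1],1],[[0,0,0],[6.5,0,1],1]]'
```

```text
clock: 6.1
position: [0.5086, 0.3143, 0.0947]
ee_rot: [-0.033, 0.705, 0.033, 0.708]
ft_force: [0.3, 0.5, 1.2]
grip_width: 0.001
```

```bash
python3 -m inch '[[[0,0,0],[1,0,0],1],[[0,0,0],[2,0,0],1],[[0,0,0],[2,0,0],1]]'; python3 -m inch '[[[0,0,0],[1,0,0],1],[[0,0,0],[2,0,0],1],[[0,0,0],[2,0,0],1]]'
```

```text
clock: 6.48
position: [0.5086, 0.3143, 0.0926]
ee_rot: [-0.033, 0.705, 0.033, 0.708]
ft_force: [-0.5, 0.9, 0.1]
grip_width: -0.001
clock: 6.85
position: [0.5085, 0.3143, 0.0905]
ee_rot: [-0.033, 0.705, 0.033, 0.708]
ft_force: [0.1, 0.3, 0.6]
grip_width: 0.003
```

There's no contact force even at lid level, which I didn't expect. I'll look before doing anything else.

```bash
python3 - <<'E'
from h import *
np.set_printoptions(precision=4,suppress=True)
c,K,W=cam("wrist");T,o=pose();print(T[:3,3],o["ft_force"])
cv2.imwrite("pics/w5.png",c["pixels"][:,:,::-1])
c,K,W=cam("scene");crop(c["pixels"],170,310,200,340,4,"pics/s5.png")
E
```

```text
[0.5085 0.3142 0.0905] [-0.3074 -0.8982  0.5131]
```

View pics/w5.png

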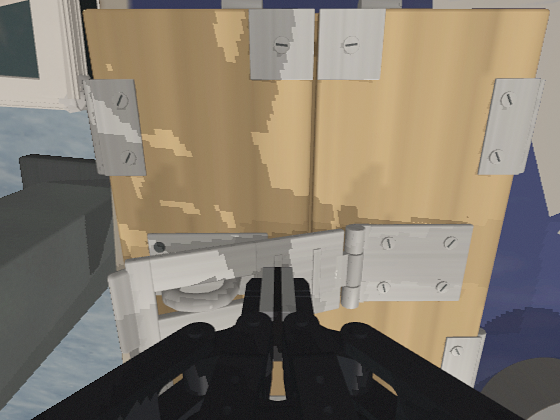

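View pics/s5.png

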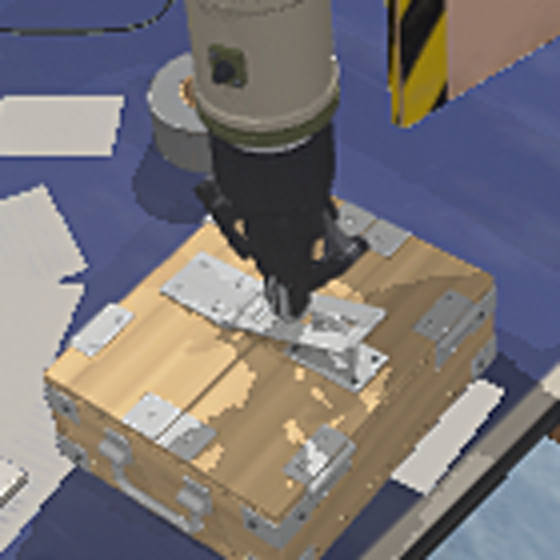

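```bash
python3 - <<'E'
from h import *
np.set_printoptions(precision=4,suppress=True)
y=np.radians(5.45)
c,K,W=cam("wrist");p=cloud(c,K,W)
def loc(q):
    r=q-[.5488,.3182,.09]; return np.stack([r@[np.cos(y),np.sin(y),0],r@[-np.sin(y),np.cos(y),0],r[...,2]],-1)*1000
L=loc(p)
for uv in [(420,260),(330,240),(300,248),(260,250),(200,262),(150,270),(120,280),(135,330),(180,245),(150,245),(100,200),(450,200),(282,272),(292,290),(200,297),(210,325)]:
    print(uv,L[uv[1],uv[0]])
crop(c["pixels"],80,400,200,400,2.5,"pics/w5c.png")
E
```

```text
(420, 260) [33.8369  2.5602  3.2884]
(330, 240) [-15.3173  17.7705  11.8156]
(300, 248) [-30.207   16.068   17.2542]
(260, 250) [-48.7908  17.8587  23.1782]
(200, 262) [-73.8938  17.1741  33.5428]
(150, 270) [-92.9831  16.8714  39.9456]
(120, 280) [-103.5287   14.944    44.5663]
(135, 330) [-101.0254   -9.2108   44.0796]
(180, 245) [-91.154   11.0363   2.2236]
(150, 245) [-106.6271   11.0932    2.2453]
(100, 200) [-463.4412 -154.3046 -629.8025]
(450, 200) [46.5363 34.0092 -1.026 ]
(282, 272) [-38.9617  11.9725  32.9945]
(292, 290) [-35.2432  11.415   46.6502]
(200, 297) [-73.8952   3.1758  38.5293]
(210, 325) [-63.3069  12.8798  70.3766]
```

View pics/w5c.png

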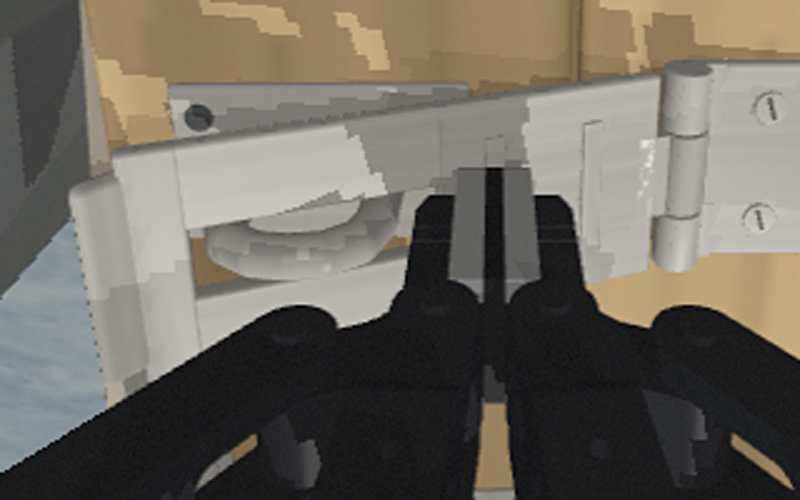

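```bash
python3 - <<'E'
from h import *
np.set_printoptions(precision=1,suppress=True)
T,o=pose();c,K,W=cam("wrist");p=cloud(c,K,W)
q=((p-T[:3,3])@T[:3,:3])*1000
for u in (255,268,274,277,284,300):
  print(u,[(v,q[v,u]) for v in range(256,312,6)])
E
```

```text
255 [(256, array([-23.6,  15.4, -10.5])), (262, array([-25.1,  13.1, -10.5])), (268, array([nan, nan, nan])), (274, array([-22.7,   5.7, -10.8])), (280, array([-30.9,   7.3, -10.2])), (286, array([-35.8,   7.2,  -9.9])), (292, array([-41.3,   7.6,  -9.6])), (298, array([-44.5,   6.8,  -9.4])), (304, array([-50.1,   7.7,  -9. ])), (310, array([-53.8,   7.6,  -8.8]))]
268 [(256, array([-22. ,  14.6,  -4.6])), (262, array([-20.9,  11. ,  -4.7])), (268, array([-27.7,  11.5,  -4.5])), (274, array([-32.3,  11. ,  -4.4])), (280, array([-39.2,  12. ,  -4.2])), (286, array([-43.9,  12. ,  -4.1])), (292, array([-48.3,  12. ,  -4. ])), (298, array([-51.7,  11.5,  -3.9])), (304, array([-55.3,  11.2,  -3.8])), (310, array([-59.4,  11.5,  -3.7]))]
274 [(256, array([-20.2,  13.8,  -1.9])), (262, array([-20. ,  10.5,  -1.9])), (268, array([-28.2,  11.8,  -1.8])), (274, array([-33.4,  11.6,  -1.8])), (280, array([-38.7,  11.7,  -1.7])), (286, array([-42.6,  11.3,  -1.7])), (292, array([-47.9,  11.8,  -1.7])), (298, array([-51.4,  11.3,  -1.6])), (304, array([-55.6,  11.4,  -1.6])), (310, array([-59.2
[... 443 characters left out ...]
rray([-19.5,  10.3,   2.8])), (268, array([-28.3,  11.8,   2.6])), (274, array([-32.8,  11.3,   2.5])), (280, array([-38.4,  11.6,   2.4])), (286, array([-43.6,  11.8,   2.3])), (292, array([-47.1,  11.2,   2.3])), (298, array([-52.2,  11.8,   2.2])), (304, array([-54.7,  10.8,   2.1])), (310, array([-60.8,  12.4,   2. ]))]
300 [(256, array([-16.5,  11.9,  10.4])), (262, array([-15.4,   8.2,  10.6])), (268, array([-16.8,   5.7,  10.6])), (274, array([-16.8,   2.4,  10.6])), (280, array([-30.4,   7. ,   9.7])), (286, array([-36.4,   7.6,   9.3])), (292, array([-41.8,   8. ,   9. ])), (298, array([-46.2,   7.9,   8.7])), (304, array([-49.7,   7.5,   8.5])), (310, array([-53.6,   7.5,   8.2]))]
```

The leaf is still about 21° up. The depth image puts the visible fingertips about 26 mm behind the reported TCP, so they are only just touching it. I'll keep lowering in small steps, watching the force and the leaf.

```bash
python3 -m inch '[[[0,0,0],[3,0,0],1],[[0,0,0],[6,0,0],1],[[0,0,0],[6,0,0],1]]'
python3 - <<'E'
from h import *
np.set_printoptions(precision=1,suppress=True)
y=np.radians(5.45)
c,K,W=cam("wrist");p=cloud(c,K,W);T,o=pose();print(T[:3,3],o["ft_force"])
r=p-[.5488,.3182,.09]; X=r@[np.cos(y),np.sin(y),0]*1000;Y=r@[-np.sin(y),np.cos(y),0]*1000;Z=r[...,2]*1000
for a in (-15,-30,-50,-75,-95,-105):
    s=(abs(X-a)<2)&(Y>14)&(Y<22)&(Z>4)&(Z<70);print(a,np.median(Z[s]) if s.sum() else None,s.sum())
cv2.imwrite("pics/w6.png",c["pixels"][:,:,::-1])
c,K,W=cam("scene");p=cloud(c,K,W);crop(c["pixels"],170,310,200,340,4,"pics/s6.png")
E
```

```text
clock: 7.42
position: [0.5084, 0.3141, 0.0841]
ee_rot: [-0.033, 0.705, 0.033, 0.708]
ft_force: [0.4, 0.3, -0.3]
grip_width: -0.001
[0.5 0.3 0.1] [-0.5 -0.5  0.8]
-15 9.501673177686326 161
-30 12.617302174006195 160
-50 17.238406225123487 196
-75 22.346201216410023 178
-95 26.56518931464083 189
-105 28.868579576854295 200
```

View pics/s6.png

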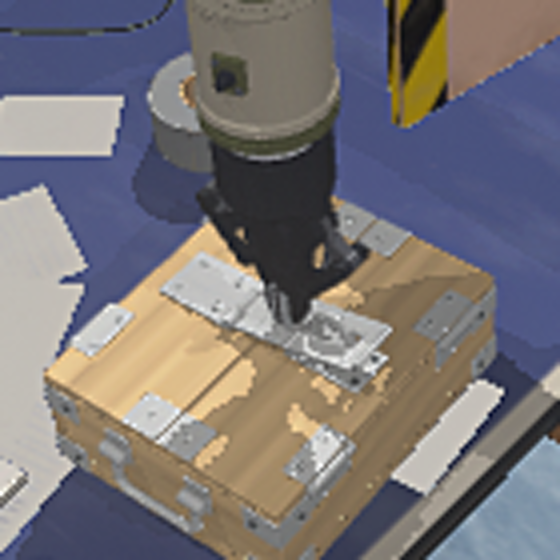

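The leaf follows and is now at about 12°. The real fingertips sit about 23 mm above the reported TCP, which I'll allow for from here on. Continuing down.

```bash
python3 -m inch '[[[0,0,0],[3,0,0],1],[[0,0,0],[6,0,0],1],[[0,0,0],[7,0,0],1],[[0,0,0],[7,0,0],1]]'; python3 -m inch '[[[0,0,0],[1,0,0],1],[[0,0,0],[2,0,0],1],[[0,0,0],[2,0,0],1]]'; python3 -m inch '[[[0,0,0],[1,0,0],1],[[0,0,0],[2,0,0],1],[[0,0,0],[2,0,0],1]]'
```

```text
clock: 8.02
position: [0.5086, 0.314, 0.0771]
ee_rot: [-0.033, 0.705, 0.033, 0.708]
ft_force: [0.5, 0.8, 0.2]
grip_width: 0.005
clock: 8.4
position: [0.5086, 0.314, 0.075]
ee_rot: [-0.033, 0.705, 0.033, 0.708]
ft_force: [-0.1, -0.3, -0.1]
grip_width: 0.001
clock: 8.78
position: [0.5086, 0.314, 0.0739]
ee_rot: [-0.033, 0.705, 0.033, 0.708]
ft_force: [-3.3, -2.6, 9.8]
grip_width: -0.003
```

There is firm contact now, 9.8 N, at z = 0.0739. The leaf top is at 0.097, which confirms the 23 mm fingertip offset. I'll lift off and check.

```bash
python3 -m inch '[[[0,0,0],[-30,0,0],1],[[0,0,0],[-80,0,20],0.5],[[0,0,0],[-120,0,40],0],[[0,0,0],[-120,0,40],0],[[0,0,0],[-120,0,40],0]]'
python3 - <<'E'
from h import *
np.set_printoptions(precision=4,suppress=True)
y=np.radians(5.45)
c,K,W=cam("wrist");c,K,W=cam("wrist");p=cloud(c,K,W);T,o=pose();print(T[:3,3],o["ft_force"])
r=p-[.5488,.3182,.09]; X=r@[np.cos(y),np.sin(y),0]*1000;Y=r@[-np.sin(y),np.cos(y),0]*1000;Z=r[...,2]*1000
for a in (-15,-30,-50,-75,-95,-105):
    s=(abs(X-a)<2)&(Y>14)&(Y<22)&(Z<70);print(a,np.median(Z[s]) if s.sum() else None,s.sum())
st=(Z>12)&(Z<60)&(abs(X+75)<40)&(abs(Y)<25);print("staple",np.percentile(X[st],[2,50,98]),np.percentile(Y[st],[2,50,98]),Z[st].max())
crop(c["pixels"],0,560,0,420,1,"pics/w7.png")
c,K,W=cam("scene");p=cloud(c,K,W);crop(c["pixels"],170,310,200,340,4,"pics/s7.png")
E
```

```text
clock: 9.4
position: [0.5475, 0.3176, 0.1932]
ee_rot: [-0.034, 0.705, 0.033, 0.708]
ft_force: [-0.3, 0.8, -0.9]
grip_width: 0.848
[0.5472 0.3174 0.1928] [ 0.1248 -0.4878 -0.633 ]
-15 6.445319757226342 62
-30 6.561155156287773 73
-50 6.525981244213691 62
-75 6.353353821695274 62
-95 6.381946882139472 58
-105 6.453586338966449 63
staple [-91.7143 -73.9835 -58.9545] [-3.6511  1.3601  3.4817] 41.67204918294101
```

View pics/w7.png

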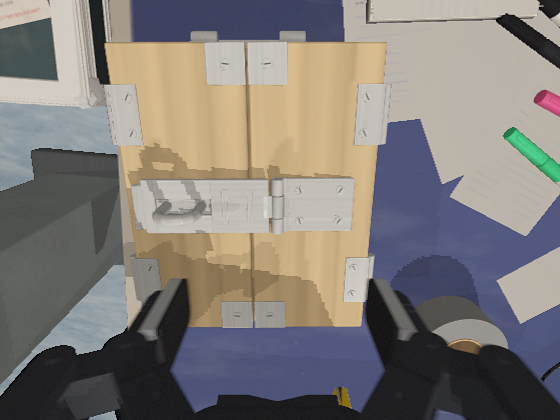

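View pics/s7.png

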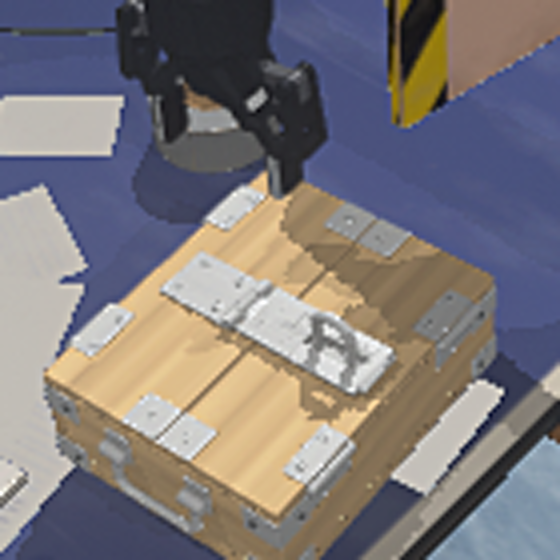

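The hasp lies flat: the leaf is 6.4–6.6 mm above the lid all along, and the staple stands through the slot. Next I'll go over the pin with the fingers part closed.

```bash
python3 -m inch '[[[0,0,0],[-10,-25,-45],0.2],[[0,0,0],[-20,-70,-80],0.35],[[0,0,0],[-20,-120,-110],0.35],[[0,0,0],[-20,-170,-130],0.35],[[-2,0,0],[-20,-225,-140],0.35],[[-4,0,0],[-20,-280,-144],0.35],[[-6,0,0],[-15,-335,-144],0.35],[[-8.5,0,0],[-10,-385,-144],0.35],[[-8.5,0,0],[-7,-420,-144],0.35],[[-8.5,0,0],[-7,-420,-144],0.35]]'
python3 -m inch '[[[0,0,0],[0,0,0],0.35],[[0,0,0],[0,0,0],0.35]]'
python3 - <<'E'
from h import *
np.set_printoptions(precision=4,suppress=True)
c,K,W=cam("wrist");T,o=pose();p=cloud(c,K,W);print(T[:3,3],np.degrees(np.arctan2(T[1,2],T[0,2])),T[:,0],o["joint_pos"],o["grip_width"])
cv2.imwrite("pics/w8.png",c["pixels"][:,:,::-1])
q=((p-T[:3,3])@T[:3,:3])*1000
for u in range(150,420,10):
  v=[k for k in range(230,420) if -70<q[k,u,0]<20 and abs(q[k,u,1])<13]
  if v: print(u,v[0],q[v[0],u],q[v[0]+3,u])
E
```

```text
clock: 10.8
position: [0.4424, -0.1167, 0.1989]
ee_rot: [-0.084, 0.702, 0.084, 0.703]
ft_force: [-1.1, 0.6, -0.7]
grip_width: 0.653
clock: 11.05
position: [0.4423, -0.1158, 0.1988]
ee_rot: [-0.085, 0.702, 0.084, 0.702]
ft_force: [-0.7, 0.8, -0.1]
grip_width: 0.65
[ 0.4424 -0.1158  0.1989] 13.737073835092891 [ 0.0014 -0.0004 -1.      0.    ] [ 1.0022  0.0066 -0.8339  1.8593  0.0053  1.2764  0.4065] 0.6522808640611352
160 323 [-67.5394  12.104  -39.8477] [-72.0417  14.3018 -38.1578]
170 307 [-51.7059   7.6355 -41.5905] [-54.3823   8.1358 -40.7532]
180 288 [-38.595    8.0334 -41.2095] [-38.8433   6.7442 -41.2616]
190 283 [-33.9916   7.717  -38.1419] [-36.7894   7.9108 -37.4568]
200 272 [-30.9635  11.406  -34.1907] [-34.6618  11.9877 -33.365 ]
210 272 [-31.5314  11.7163 -29.6946] [-34.2534  11.7606 -29.1899]
340 272 [-28.1258   9.8612  27.583 ] [-28.4002   8.5053  27.616 ]
350 272 [-30.9924  11.4261  31.3682] [-35.1476  12.2627  30.4842]
360 281 [-38.8666  11.5259  33.9477] [-41.0762  11.4126  33.4564]
370 284 [-34.8959   7.7652  39.4364] [-36.2653   7.1174  39.1456]
380 297 [-43.906    7.0833  41.2667] [-47.2963   7.8824  40.2363]
390 317 [-58.5446   8.031   40.7071] [-65.9849  12.1718  37.9722]
400 325 [-68.1363  11.7622  40.7011] [-71.1114  12.8333  39.5781]
410 336 [-68.7595   7.82    44.3167] [-69.49     7.1891  44.1303]
```

View pics/w8.png

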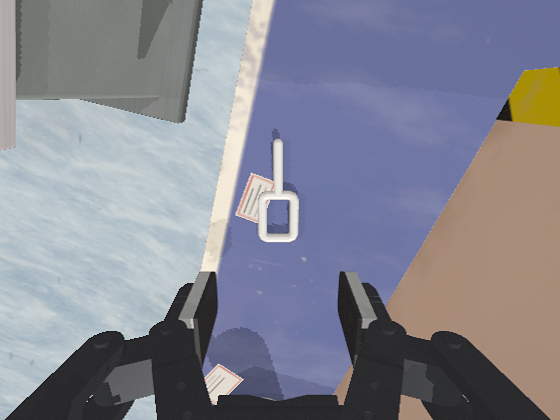

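The pads at this opening end about 29 mm behind the TCP, with inner faces at ±27.5 mm. The pin's loop is at about (278,217) and its tip at (278,140). I'll measure it by mask.

```bash
python3 - <<'E'
from h import *
np.set_printoptions(precision=4,suppress=True)
T,o=pose();c,K,W=cam("wrist")
im=c["pixels"].astype(int)
m=((im.min(-1)>130)).astype(np.uint8); m[:,:]*=1
m[:130]=0;m[250:]=0;m[:,:256]=0;m[:,305:]=0
crop(c["pixels"],240,320,130,250,5,"pics/w8b.png")
inv=1
g=lambda u,v,z=.005:ray(K,W,u,v,z)
# row-wise extents
for v in (150,165,180,200,205,215,225,232):
    u=np.nonzero(m[v])[0]; print(v,u.min() if len(u) else None,u.max() if len(u) else None)
col=np.nonzero(m[:,279])[0]; print("col279",col.min(),col.max())
E
```

```text
150 273 282
165 273 282
180 256 282
200 256 298
205 256 298
215 256 298
225 257 297
232 258 297
col279 139 242
```

View pics/w8b.png

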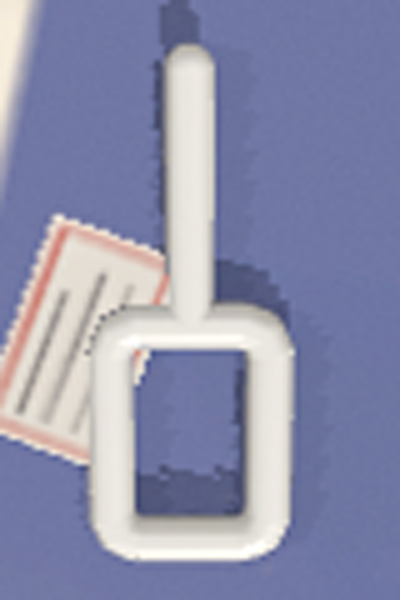

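```bash
python3 - <<'E'
from h import *
np.set_printoptions(precision=4,suppress=True)
T,o=pose();c,K,W=cam("wrist")
f=lambda a,b:ray(K,W,239.6+a/5,129.6+b/5,.005)
a=(f(88,432)+f(295,432))/2;b=f(190,43);c1=(f(190,303)+f(190,562))/2
print(a,c1,b,np.linalg.norm(b-c1),np.linalg.norm(f(88,432)-f(295,432)),np.linalg.norm(f(190,303)-f(190,562)))
C=np.array([a[0],c1[1],.005]);d=b-C;print(C,np.degrees(np.arctan2(d[1],d[0]))-90, np.degrees(np.arctan2(T[1,2],T[0,2])))
C[2]=-.025;print(1000*T[:3,:3].T@(C-T[:3,3]))
E
```

```text
[ 0.4532 -0.1568  0.005 ] [ 0.4531 -0.1577  0.005 ] [ 0.4328 -0.0748  0.005 ] 0.08541315260541613 0.04570284389046489 0.06070966204804324
[ 0.4532 -0.1577  0.005 ] 13.827677238584414 13.735758531198595
[224.0189 -42.985    0.1478]
```

The pin is measured at (0.4532, −0.1577), yaw 13.8°, and the tool is already aligned. I'll descend part way and look.

```bash
python3 -m inch '[[[0,0,0],[30,-20,0],0.35],[[0,0,0],[80,-43,0],0.35],[[0,0,0],[130,-43,0],0.35],[[0,0,0],[170,-43,0],0.35],[[0,0,0],[185,-43,0],0.35],[[0,0,0],[185,-43,0],0.35],[[0,0,0],[185,-43,0],0.35]]'
python3 - <<'E'
from h import *
np.set_printoptions(precision=4,suppress=True)
c,K,W=cam("wrist");T,o=pose();print(T[:3,3],o["ft_force"],T[:3,:3].T@(np.array([.4532,-.1577,-.025])-T[:3,3])*1000)
cv2.imwrite("pics/w9.png",c["pixels"][:,:,::-1])
E
```

```text
clock: 12.08
position: [0.4542, -0.1582, 0.0156]
ee_rot: [-0.085, 0.701, 0.084, 0.703]
ft_force: [0.6, 0.1, 1.2]
grip_width: 0.651
[ 0.4542 -0.1583  0.0156] [-0.1059 -0.5194  0.1313] [40.6293  0.9536 -0.9173]
```

View pics/w9.png

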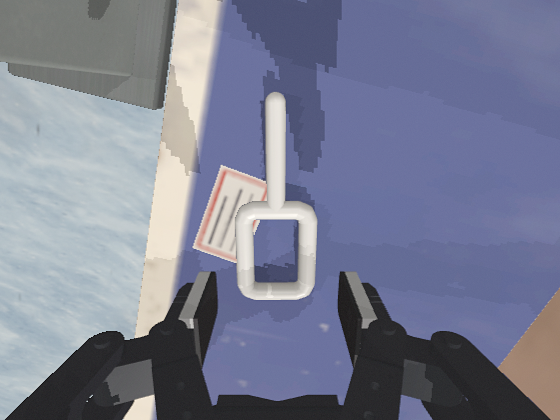

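The loop is centred between the pads. I'll lower slowly the rest of the way, watching force.

```bash
python3 -m inch '[[[0,0,0],[10,1,-1],0.35],[[0,0,0],[20,1,-1],0.35],[[0,0,0],[28,1,-1],0.35],[[0,0,0],[33,1,-1],0.35],[[0,0,0],[36,1,-1],0.35],[[0,0,0],[36,1,-1],0.35]]'; python3 -m inch '[[[0,0,0],[1,0,0],0.35],[[0,0,0],[2,0,0],0.35],[[0,0,0],[2,0,0],0.35]]'
python3 - <<'E'
from h import *
c,K,W=cam("wrist");T,o=pose();print(T[:3,3],o["ft_force"])
cv2.imwrite("pics/w10.png",c["pixels"][:,:,::-1])
E
```

```text
clock: 12.88
position: [0.4531, -0.1576, -0.0205]
ee_rot: [-0.085, 0.701, 0.084, 0.703]
ft_force: [-0.6, 0.7, 0.5]
grip_width: 0.653
clock: 13.25
position: [0.4531, -0.1576, -0.0225]
ee_rot: [-0.085, 0.701, 0.084, 0.703]
ft_force: [-0.2, 0.5, -0.3]
grip_width: 0.649
[ 0.45310487 -0.15760898 -0.02245547] [ 0.44912151  0.23793485 -0.18981285]
```

View pics/w10.png

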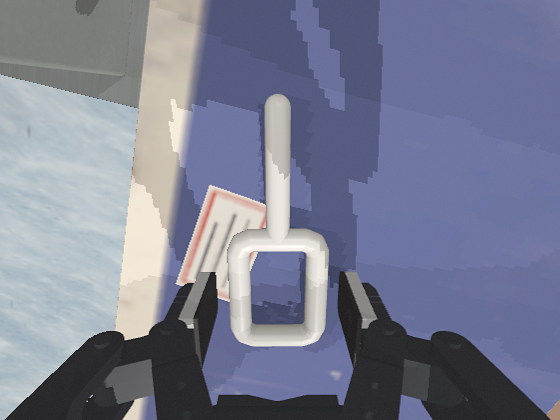

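```bash
python3 -m inch '[[[0,0,0],[1,0,0],0.35],[[0,0,0],[2,0,0],0.35],[[0,0,0],[2,0,0],0.35]]'; python3 -m inch '[[[0,0,0],[1,0,0],0.35],[[0,0,0],[2,0,0],0.35],[[0,0,0],[2,0,0],0.35]]'
```

```text
clock: 13.68
position: [0.4531, -0.1576, -0.0245]
ee_rot: [-0.085, 0.701, 0.084, 0.703]
ft_force: [0.7, 0.2, -1.3]
grip_width: 0.649
clock: 14.05
position: [0.453, -0.1575, -0.0267]
ee_rot: [-0.085, 0.701, 0.084, 0.703]
ft_force: [0.3, 0.3, 0.0]
grip_width: 0.654
```

```bash
python3 -m inch '[[[0,0,0],[0,0,0],0.42],[[0,0,0],[0,0,0],0.5],[[0,0,0],[0,0,0],0.6],[[0,0,0],[0,0,0],0.7],[[0,0,0],[0,0,0],0.7],[[0,0,0],[0,0,0],0.7]]' 60
python3 - <<'E'
from h import *
c,K,W=cam("wrist");T,o=pose();print(T[:3,3],o["ft_force"],o["grip_width"])
cv2.imwrite("pics/w11.png",c["pixels"][:,:,::-1])
E
```

```text
clock: 14.8
position: [0.4536, -0.1582, -0.0249]
ee_rot: [-0.086, 0.701, 0.083, 0.703]
ft_force: [-8.0, 1.1, 27.9]
grip_width: 0.497
[ 0.45358901 -0.15823254 -0.02491615] [-7.58417095  1.4672412  27.385663  ] 0.4979593102826327
```

View pics/w11.png

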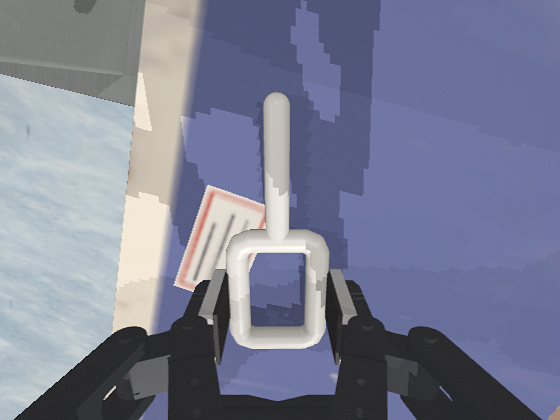

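The loop is gripped at width 0.50. The pads pushed on the bench at 28 N as they swung forward, so I'll lift now.

```bash
python3 -m inch '[[[0,0,0],[-3,0,0],0.7],[[0,0,0],[-15,0,0],0.7],[[0,0,0],[-50,0,0],0.7],[[0,0,0],[-100,0,0],0.7],[[0,0,0],[-150,0,0],0.7],[[0,0,0],[-190,0,0],0.7],[[0,0,0],[-190,0,0],0.7],[[0,0,0],[-190,0,0],0.7]]'
python3 - <<'E'
from h import *
np.set_printoptions(precision=4,suppress=True)
c,K,W=cam("wrist");c,K,W=cam("wrist");T,o=pose();print(T,o["ft_force"],o["grip_width"])
cv2.imwrite("pics/w12.png",c["pixels"][:,:,::-1])
p=cloud(c,K,W);q=((p-T[:3,3])@T[:3,:3])*1000
for v in (95,110,130,150,170,190,210,230,245): 
    print(v,[ (u,q[v,u].round(1)) for u in (235,278,318)])
E
```

```text
clock: 15.85
position: [0.4523, -0.1574, 0.1645]
ee_rot: [-0.086, 0.701, 0.083, 0.703]
ft_force: [-0.5, 0.8, -1.2]
grip_width: 0.494
[[ 0.0019 -0.2372  0.9715  0.452 ]
 [-0.0025  0.9715  0.2372 -0.1573]
 [-1.     -0.0029  0.0012  0.1638]
 [ 0.      0.      0.      1.    ]] [ 0.2747 -0.2989 -1.674 ] 0.4953050781987971
95 [(235, array([164.5,  84.2, -38.5])), (278, array([-32.3,  84.5,  -0. ])), (318, array([163.5,  84.2,  36.5]))]
110 [(235, array([164.8,  71.1, -39. ])), (278, array([-35.7,  79.4,  -0. ])), (318, array([164.3,  71.2,  37.1]))]
130 [(235, array([163.4,  53.4, -39.6])), (278, array([-34.8,  72.3,  -0. ])), (318, array([164.9,  53.2,  37.8]))]
150 [(235, array([163.2,  34.9, -40.3])), (278, array([-34.9,  64.9,   0. ])), (318, array([166.3,  34.4,  38.7]))]
170 [(235, array([163.6,  15.6, -41.1])), (278, array([-35. ,  57.3,   0. ])), (318, array([164. ,  15.5,  39.2]))]
190 [(235, array([163.1,  -4.3, -41.8])), (278, array([-34.2,  49.2,   0. ])), (318, array([164.3,  -4.6,  40. ]))]
210 [(235, array([163.9, -25.3, -42.8])), (278, array([-35. ,  41.1,   0. ])), (318, array([164.9, -25.6,  40.9]))]
230 [(235, array([164.3, -47. , -43.7])), (278, array([-34.3,  32.3,   0. ])), (318, array([163.7, -46.8,  41.5]))]
245 [(235, array([-33.4,  25.2, -18. ])), (278, array([-35.2,  26. ,   0. ])), (318, array([-34. ,  25.5,  16.7]))]
```

View pics/w12.png

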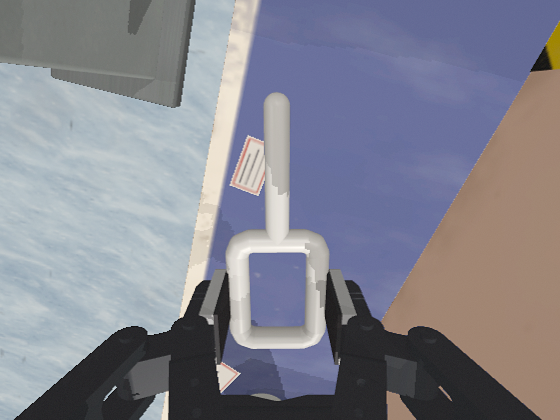

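The pin is held straight and level: shank at tool z = 0, centre line at tool x ≈ −30 mm, tip at y ≈ 85 mm. I'll carry it to the pre-insertion pose right of the staple.

```bash
python3 -m inch '[[[0,0,0],[0,40,14],0.7],[[1,0,0],[0,90,32],0.7],[[2,0,0],[0,140,49],0.7],[[4,0,0],[4,190,67],0.7],[[5,0,0],[8,240,84],0.7],[[6,0,0],[10,285,100],0.7],[[8.3,0,0],[12,315,111],0.7],[[8.3,0,0],[14,326,115],0.7],[[8.3,0,0],[14,326,115],0.7],[[8.3,0,0],[14,326,115],0.7]]'
python3 - <<'E'
from h import *
np.set_printoptions(precision=4,suppress=True)
c,K,W=cam("wrist");c,K,W=cam("wrist");T,o=pose();p=cloud(c,K,W);print(T,o["ft_force"],o["grip_width"],o["joint_pos"])
cv2.imwrite("pics/w13.png",c["pixels"][:,:,::-1])
y=np.radians(5.45);r=p-[.5488,.3182,.09]; X=r@[np.cos(y),np.sin(y),0]*1000;Y=r@[-np.sin(y),np.cos(y),0]*1000;Z=r[...,2]*1000
st=(Z>12)&(Z<44)&(abs(X+75)<40)&(abs(Y)<25);print("staple X",np.percentile(X[st],[2,50,98]),"Y",np.percentile(Y[st],[2,50,98]),Z[st].max(),st.sum())
eye=np.array([.4741,.3111,.110]);print("eye in tool",T[:3,:3].T@(eye-T[:3,3])*1000)
q=((p-T[:3,3])@T[:3,:3])*1000
s=(abs(q[...,2])<7)&(q[...,0]<-20)&(q[...,0]>-50)&(q[...,1]>30)&(q[...,1]<95)
for a in range(32,88,8):
    k=s&(abs(q[...,1]-a)<2); print(a,np.median(q[k],0) if k.sum() else None)
E
```

```text
clock: 17.2
position: [0.4866, 0.1851, 0.1487]
ee_rot: [-0.034, 0.706, 0.032, 0.707]
ft_force: [0.5, -0.6, -1.4]
grip_width: 0.499
[[ 0.0019 -0.0926  0.9957  0.4867]
 [-0.0033  0.9957  0.0926  0.1852]
 [-1.     -0.0034  0.0016  0.149 ]
 [ 0.      0.      0.      1.    ]] [ 1.0247  0.1682 -0.6303] 0.49628801756233365 [ 0.4545  0.301  -1.0423  1.772   0.2794  1.2272 -0.5712]
staple X [-93.3781 -76.5964 -60.0462] Y [-4.6428 -2.8239  0.5068] 41.68833002140318 1117
eye in tool [ 38.5661 126.686   -0.9816]
32 [-33.2749  31.5448  -0.1474]
40 [-33.6216  40.04    -0.5572]
48 [-33.5023  48.0543  -0.5555]
56 [-33.6283  56.0155  -0.5555]
64 [-33.6925  64.0228  -0.9292]
72 [-33.6115  72.0862  -0.9173]
80 [-33.6308  79.9705  -0.9164]
```

View pics/w13.png

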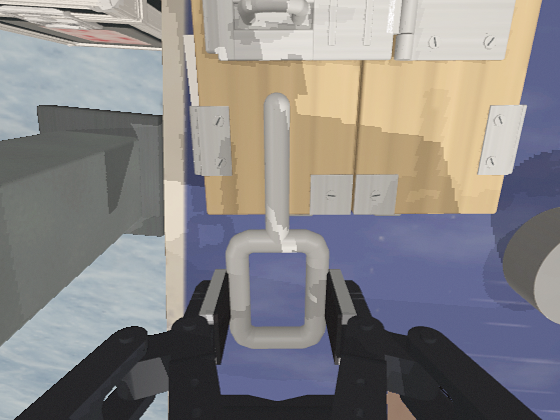

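Pin and staple are in the same view, with the staple seen at (275,10). The pin needs about 68 mm down and −1.7 mm sideways, so I'll lower to eye height.

```bash
python3 -m inch '[[[0,0,0],[20,0,-1],0.7],[[0,0,0],[45,0,-1.7],0.7],[[0,0,0],[62,0,-1.7],0.7],[[0,0,0],[68,0,-1.7],0.7],[[0,0,0],[68,0,-1.7],0.7],[[0,0,0],[68,0,-1.7],0.7]]'
python3 - <<'E'
from h import *
np.set_printoptions(precision=4,suppress=True)
c,K,W=cam("wrist");T,o=pose();p=cloud(c,K,W);print(T,o["ft_force"],o["grip_width"])
cv2.imwrite("pics/w14.png",c["pixels"][:,:,::-1])
q=((p-T[:3,3])@T[:3,:3])*1000
st=(q[...,1]>110)&(q[...,1]<150)&(q[...,0]<-20)&(q[...,0]>-60)&(abs(q[...,2])<40)
print("staple z",np.percentile(q[st],[2,50,98],axis=0))
s=(abs(q[...,2])<7)&(q[...,0]<-20)&(q[...,0]>-50)
for a in range(40,88,12):
    k=s&(abs(q[...,1]-a)<2); print(a,np.median(q[k],0) if k.sum() else None)
eye=np.array([.4741,.3111,.110]);print("eye in tool",T[:3,:3].T@(eye-T[:3,3])*1000)
c,K,W=cam("scene");crop(c["pixels"],190,350,220,360,4,"pics/s14.png")
p=cloud(c,K,W);q=((p-T[:3,3])@T[:3,:3])*1000
s=(abs(q[...,2])<9)&(q[...,0]<-15)&(q[...,0]>-45)&(q[...,1]>40)&(q[...,1]<95); print(s.sum(),np.percentile(q[s],[5,50,95],axis=0))
E
```

```text
clock: 18.05
position: [0.4856, 0.1851, 0.0817]
ee_rot: [-0.034, 0.705, 0.032, 0.707]
ft_force: [0.1, -0.7, -1.5]
grip_width: 0.497
[[ 0.003  -0.0926  0.9957  0.4856]
 [-0.003   0.9957  0.0926  0.185 ]
 [-1.     -0.0033  0.0027  0.0817]
 [ 0.      0.      0.      1.    ]] [ 0.4616  0.0064 -1.6366] 0.4948486147911204
staple z [[-20.1592 112.4006 -38.0129]
 [-20.1254 113.3367 -37.0358]
 [-20.0999 116.7094 -36.8838]]
40 [-33.6503  40.0688  -0.4897]
52 [-33.7613  52.0814  -0.4872]
64 [-33.6755  64.0231  -0.4852]
76 [-33.6834  75.9811  -0.8464]
eye in tool [-28.7328 126.4994   0.2611]
57 [[-36.3425  43.1086  -7.1624]
 [-32.9301  63.1886  -4.8327]
 [-27.4316  83.8489   1.9385]]
```

View pics/w14.png

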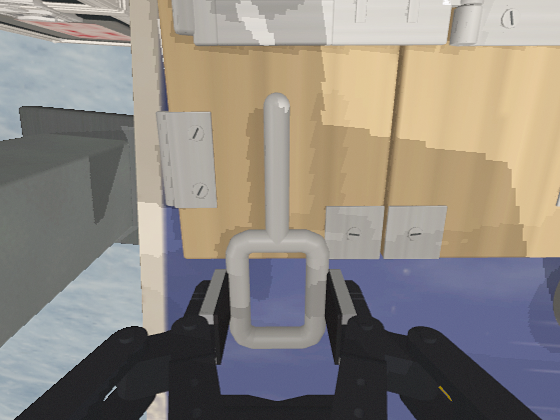

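View pics/s14.png

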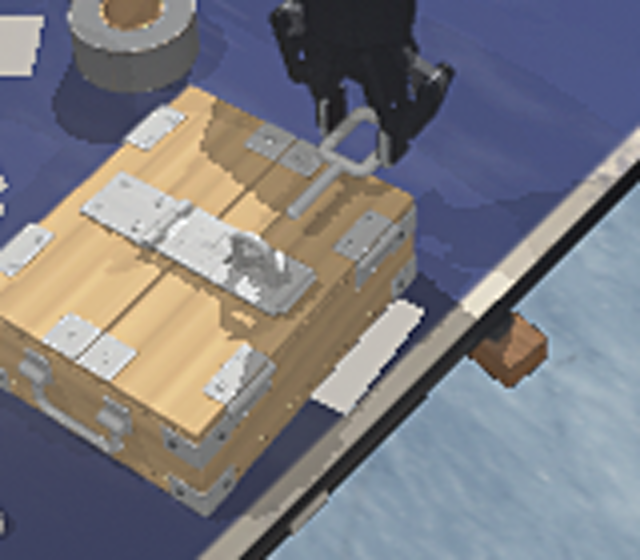

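The heights match (eye and pin centre line both at tool x −28.7) and the sideways error is under 1 mm. I'll advance until the tip is just short of the staple and check.

```bash
python3 -m inch '[[[0,0,0],[0,10,0],0.7],[[0,0,0],[0,20,0],0.7],[[0,0,0],[0,28,0],0.7],[[0,0,0],[0,30,0],0.7],[[0,0,0],[0,30,0],0.7]]'
python3 - <<'E'
from h import *
np.set_printoptions(precision=4,suppress=True)
c,K,W=cam("wrist");T,o=pose();p=cloud(c,K,W);print(T[:3,3],o["ft_force"],o["grip_width"])
crop(c["pixels"],160,440,0,200,2.8,"pics/w15.png")
q=((p-T[:3,3])@T[:3,:3])*1000
st=(q[...,1]>88)&(q[...,1]<110)&(q[...,0]<-20)&(q[...,0]>-60)&(abs(q[...,2])<40)
print("staple",st.sum(),np.percentile(q[st],[2,50,98],axis=0) if st.sum() else 0)
eye=np.array([.4741,.3111,.110]);print("eye in tool",T[:3,:3].T@(eye-T[:3,3])*1000)
c,K,W=cam("scene");crop(c["pixels"],210,290,250,320,8,"pics/s15.png")
E
```

```text
clock: 18.77
position: [0.4828, 0.215, 0.0815]
ee_rot: [-0.034, 0.705, 0.032, 0.707]
ft_force: [0.2, -0.5, -1.5]
grip_width: 0.497
[0.4828 0.2147 0.0814] [ 0.1277 -0.3349 -1.3408] 0.4962119144317934
staple 2688 [[-49.9478  92.0842 -17.7811]
 [-46.9296  95.5742  -1.4935]
 [-33.9     99.5612  14.4659]]
eye in tool [-28.8896  96.6936   0.2857]
```

View pics/w15.png

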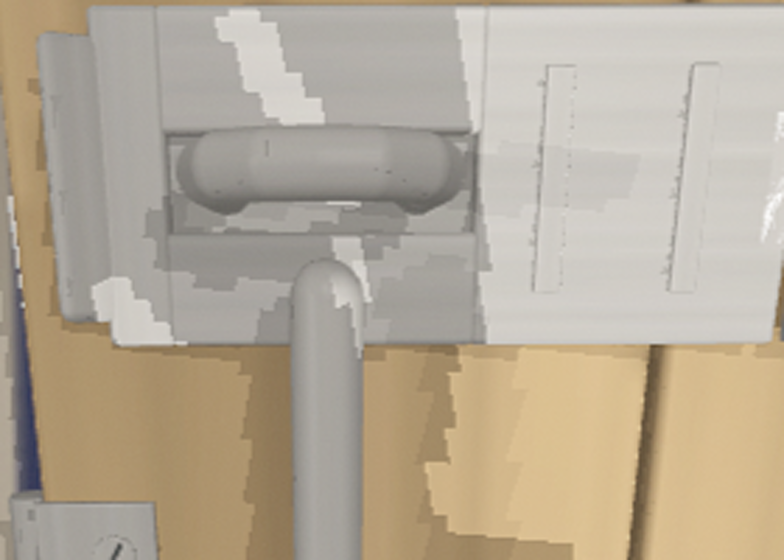

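View pics/s15.png

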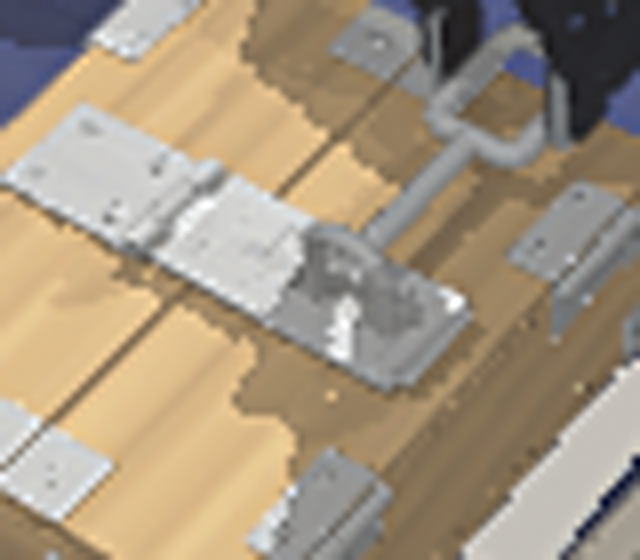

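Staple centre is at tool z −1.6 and the pin at −0.6, so I'll correct by −1 mm and push through.

```bash
python3 -m inch '[[[0,0,0],[0,3,-1],0.7],[[0,0,0],[0,10,-1],0.7],[[0,0,0],[0,18,-1],0.7],[[0,0,0],[0,25,-1],0.7],[[0,0,0],[0,25,-1],0.7]]'; python3 -m inch '[[[0,0,0],[0,8,0],0.7],[[0,0,0],[0,16,0],0.7],[[0,0,0],[0,24,0],0.7],[[0,0,0],[0,30,0],0.7],[[0,0,0],[0,31,0],0.7],[[0,0,0],[0,31,0],0.7]]'
python3 - <<'E'
from h import *
np.set_printoptions(precision=4,suppress=True)
c,K,W=cam("wrist");T,o=pose();p=cloud(c,K,W);print(T[:3,3],o["ft_force"],o["grip_width"])
cv2.imwrite("pics/w16.png",c["pixels"][:,:,::-1])
eye=np.array([.4741,.3111,.110]);print("eye in tool",T[:3,:3].T@(eye-T[:3,3])*1000)
c,K,W=cam("scene");crop(c["pixels"],210,290,250,320,8,"pics/s16.png")
E
```

```text
clock: 19.5
position: [0.4793, 0.2403, 0.0814]
ee_rot: [-0.034, 0.705, 0.032, 0.707]
ft_force: [-0.1, -1.2, -1.3]
grip_width: 0.498
clock: 20.25
position: [0.4764, 0.271, 0.0812]
ee_rot: [-0.034, 0.705, 0.032, 0.707]
ft_force: [-0.8, -0.7, -1.1]
grip_width: 0.498
[0.4765 0.2709 0.0813] [ 0.7753 -0.401  -1.4384] 0.4938792478047796
eye in tool [-28.8726  40.1748   1.4084]
```

View pics/w16.png

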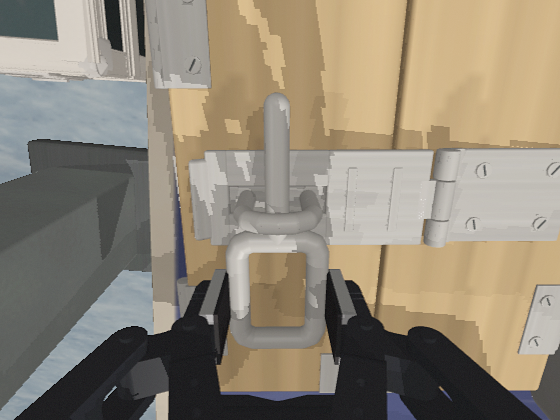

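View pics/s16.png

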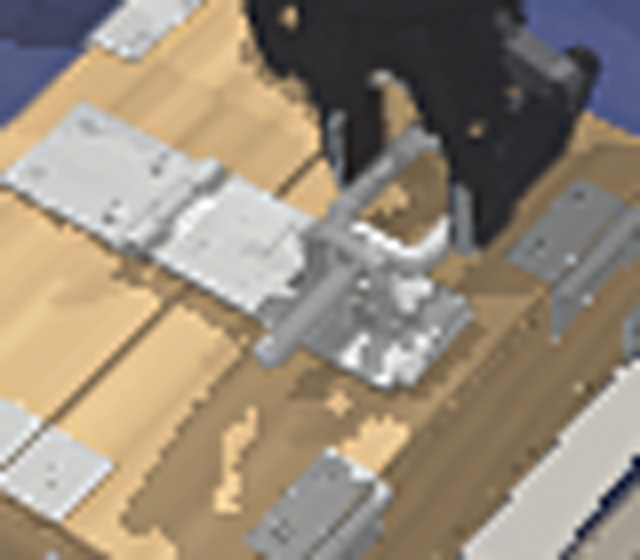

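The shank is through the eye with about 6 mm to go. I'll lower it toward the hasp by 6 mm to limit the drop on release, then push until the loop meets the staple.

```bash
python3 -m inch '[[[0,0,0],[2,0,0],0.7],[[0,0,0],[4,0,0],0.7],[[0,0,0],[6,0,0],0.7],[[0,0,0],[6,0,0],0.7]]'; python3 -m inch '[[[0,0,0],[0,2,0],0.7],[[0,0,0],[0,4,0],0.7],[[0,0,0],[0,5,0],0.7],[[0,0,0],[0,5,0],0.7]]'
```

```text
clock: 20.85
position: [0.4764, 0.2707, 0.0751]
ee_rot: [-0.034, 0.705, 0.032, 0.707]
ft_force: [0.1, 0.3, -1.4]
grip_width: 0.5
clock: 21.35
position: [0.4759, 0.2758, 0.0751]
ee_rot: [-0.034, 0.705, 0.032, 0.707]
ft_force: [0.1, 0.6, -0.5]
grip_width: 0.497
```

```bash
python3 -m inch '[[[0,0,0],[0,1,0],0.7],[[0,0,0],[0,2,0],0.7],[[0,0,0],[0,2,0],0.7]]'
```

```text
clock: 21.72
position: [0.4759, 0.2764, 0.0748]
ee_rot: [-0.035, 0.706, 0.031, 0.707]
ft_force: [-0.5, -6.2, -0.1]
grip_width: 0.499
```

The loop is against the staple (6 N reaction at the expected position). I'll lower 1.5 mm more and release gently.

```bash
python3 -m inch '[[[0,0,0],[1,0,0],0.7],[[0,0,0],[1.5,0,0],0.7],[[0,0,0],[1.5,0,0],0.45],[[0,0,0],[1.5,0,0],0.4],[[0,0,0],[1,0,0],0.35],[[0,0,0],[0,0,0],0.35],[[0,0,0],[0,0,0],0.35]]'
python3 - <<'E'
from h import *
c,K,W=cam("wrist");T,o=pose();print(T[:3,3],o["ft_force"],o["grip_width"])
cv2.imwrite("pics/w17.png",c["pixels"][:,:,::-1])
E
```

```text
clock: 22.6
position: [0.476, 0.2765, 0.0749]
ee_rot: [-0.035, 0.706, 0.031, 0.707]
ft_force: [0.9, -0.6, 0.4]
grip_width: 0.652
[0.47593643 0.27643543 0.07484943] [ 0.58726054 -0.18050886 -0.00753206] 0.6485543603462814
```

View pics/w17.png

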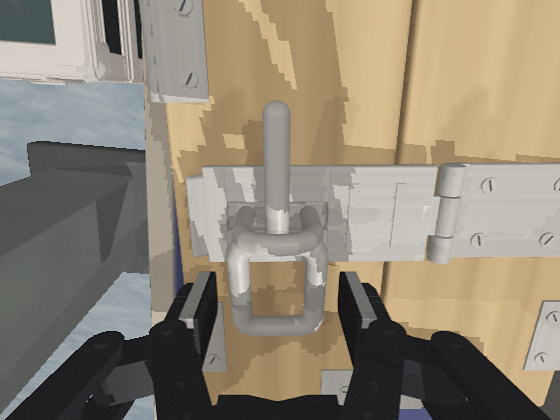

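The pin is released and its loop sits clear between the pads. I'll retreat straight up and check.

```bash
python3 -m inch '[[[0,0,0],[-8,0,0],0.35],[[0,0,0],[-25,0,0],0.3],[[0,0,0],[-60,0,0],0.3],[[0,0,0],[-110,-10,0],0.3],[[0,0,0],[-160,-20,0],0.3],[[0,0,0],[-160,-20,0],0.3],[[0,0,0],[-160,-20,0],0.3]]'
python3 - <<'E'
from h import *
np.set_printoptions(precision=1,suppress=True)
c,K,W=cam("wrist");c,K,W=cam("wrist");p=cloud(c,K,W);T,o=pose();print(T[:3,3],o["ft_force"])
cv2.imwrite("pics/w18.png",c["pixels"][:,:,::-1])
y=np.radians(5.45);r=p-[.5488,.3182,.09]; X=r@[np.cos(y),np.sin(y),0]*1000;Y=r@[-np.sin(y),np.cos(y),0]*1000;Z=r[...,2]*1000
for a in (-15,-30,-50,-75,-95,-105):
    s=(abs(X-a)<2)&(Y>14)&(Y<22)&(Z<70);print("leaf",a,np.median(Z[s]) if s.sum() else None)
s=(abs(X+75)<4)&(Z>3)&(Z<45)
for a in range(-70,64,8):
    k=s&(abs(Y-a)<2)
    if k.sum(): print("pin Y",a,"Ztop",np.percentile(Z[k],90))
s=(abs(X+75)<5)&(Z>9)&(Z<45);print("Y extent",np.percentile(Y[s],[.5,99.5]))
for n in("scene","top"):
    c,K,W=cam(n);cv2.imwrite(f"pics/{n}18.png",c["pixels"][:,:,::-1])
    if n=="scene": crop(c["pixels"],190,310,220,340,5,"pics/s18.png")
E
```

```text
clock: 23.52
position: [0.4774, 0.2574, 0.2352]
ee_rot: [-0.035, 0.705, 0.031, 0.707]
ft_force: [-0.3, -0.6, -0.6]
grip_width: 0.704
[0.5 0.3 0.2] [-0.1  0.5  0.8]
leaf -15 6.50837112434835
leaf -30 6.703945619460944
leaf -50 6.79081101929771
leaf -75 23.577276912533918
leaf -95 6.589952511024594
leaf -105 6.36717699045386
pin Y -62 Ztop 9.92318342243057
pin Y -54 Ztop 8.385546712039087
pin Y -22 Ztop 7.395925014066385
pin Y -14 Ztop 18.987113175593514
pin Y -6 Ztop 20.25933770065866
pin Y 2 Ztop 40.80147152995896
pin Y 10 Ztop 22.794088652274663
pin Y 18 Ztop 24.638543956830677
pin Y 26 Ztop 25.891266284990962
pin Y 34 Ztop 27.389998164101144
pin Y 42 Ztop 28.917792644770383
Y extent [-61.9  47.7]
```

View pics/w18.png

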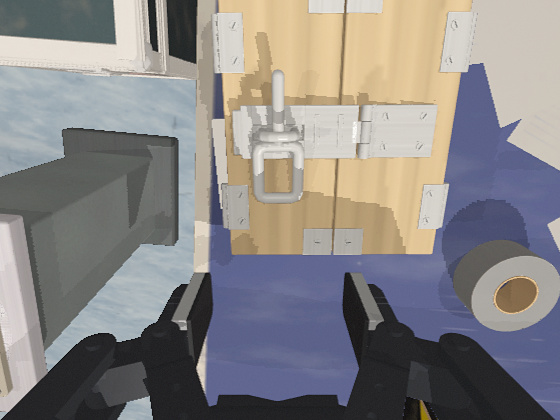

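View pics/s18.png

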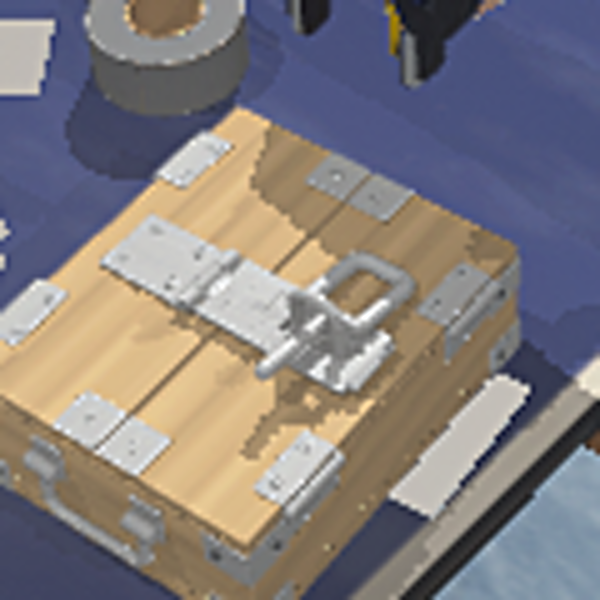

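View pics/top18.png

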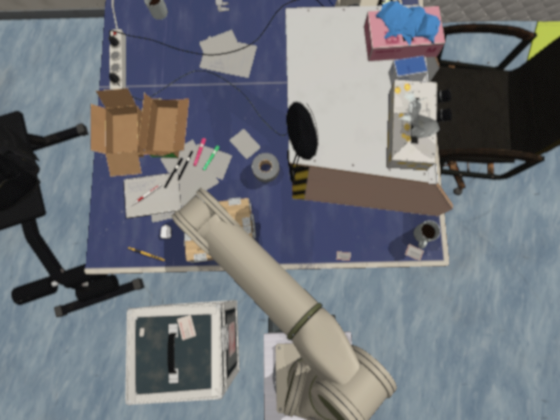

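```bash
python3 - <<'E'
from h import *
np.set_printoptions(precision=1,suppress=True)
c,K,W=cam("wrist");p=cloud(c,K,W)
crop(c["pixels"],225,335,55,215,3.7,"pics/w19.png")
y=np.radians(5.45);r=p-[.5488,.3182,.09]; X=r@[np.cos(y),np.sin(y),0]*1000;Y=r@[-np.sin(y),np.cos(y),0]*1000;Z=r[...,2]*1000
for v in range(66,206,4): print(v,X[v,278].round(1),Y[v,278].round(1),Z[v,278].round(1))
E
```

```text
66 nan nan nan
70 -77.0 47.8 25.9
74 -77.0 44.9 28.1
78 -77.0 42.1 28.5
82 -77.0 39.3 27.8
86 -77.0 36.4 27.5
90 -77.0 33.5 27.5
94 -77.0 30.6 25.6
98 -77.0 27.7 26.8
102 -77.0 24.7 25.8
106 -77.0 21.7 24.7
110 -77.0 18.6 23.7
114 -77.0 15.6 23.3
118 -77.0 12.4 22.6
122 -77.0 9.4 23.1
126 -77.0 6.1 21.9
130 -77.0 3.0 21.9
134 -77.0 1.7 39.1
138 -77.1 -1.0 41.5
142 -77.0 -6.9 19.7
146 -77.0 -10.5 18.0
150 -77.0 -13.9 17.3
154 -77.0 -19.1 6.6
158 -77.0 -22.7 6.0
162 -77.0 -27.2 1.0
166 -77.0 -31.1 -0.4
170 -77.0 -35.0 -1.1
174 -77.0 -38.6 -0.7
178 -77.0 -42.5 -1.4
182 -77.0 -46.0 -0.2
186 -77.0 -49.7 0.0
190 -77.0 -53.7 -0.6
194 -77.1 -55.4 6.8
198 -77.1 -58.5 9.3
202 -77.1 -62.4 8.8
```

View pics/w19.png

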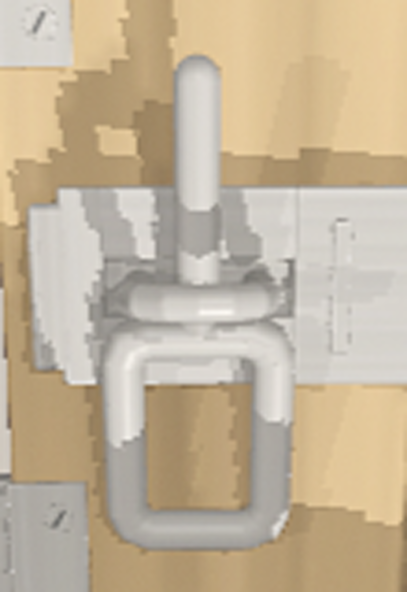

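The cross bar is centred about 9–10 mm from the staple's centre line, where contact would be 9 mm, so the loop is against the staple. Handing in.

```bash
python3 - <<'E'
from h import *
a=cv2.imread("pics/top0.png").astype(int);b=cv2.imread("pics/top18.png").astype(int);d=abs(a-b).sum(-1)
for n,(u0,u1,v0,v1) in dict(tape=(248,285,150,185),mug=(410,445,215,250),lens=(158,174,222,240)).items(): print(n,(d[v0:v1,u0:u1]>60).sum())
print(manip.hand_in())
E
```

```text
tape 0
mug 0
lens 0
the job is handed in; nothing more can be done
None
```

The case is fastened. The hasp is folded flat over the staple, and the hitch pin is through the eye with its loop against the staple and released. I handed in at about 24 s of the 64 s allowed; the hand-in gives no verdict.

**Last checks**
- **Hasp:** the leaf is 6.4–6.8 mm above the lid along its length (7 mm expected), with the staple standing up through the slot. One sample, level with the staple, read 23.6 mm because the pin's shank crosses it there.
- **Pin:** pushing it home ended with about 6 N against the staple. After release, the centre of the loop's cross bar sat about 9–10 mm from the staple's centre line (9 mm is full contact). The tip sticks out about 48 mm on the far side.
- **Pin tilt:** it does not lie level; the outer end of the loop dropped onto the lid, so it tilts about 10°.
- **Flaps:** both look shut in the pictures. I did not measure their angles separately.
- **Tape roll, mug and hand lens:** a before-and-after comparison of the top camera picture showed no change at any of the three.

**What disagreed**
- **Fingertips:** they ended about 23 mm short of the reported TCP when shut, and about 29 mm short part open, instead of at the TCP. I corrected for this using the depth image and contact forces.
- **Bench contact:** the fingertips pressed on the bench with a 28 N wrist force while closing on the pin. That is within the 40 N limit, and I lifted straight away.

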